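# Open a blasting tank for refilling

## Task

The red-capped tank of the fine blasting unit is due for a refill. First take the pressure off by turning the black regulator knob anticlockwise as far as it goes, then unscrew the red cap, lift it off and lay it flat in the aluminium tray, and finally take the orange funnel out of the glass beaker and stand it upright in the open neck of the tank, its flange fully down on the rim. Set things down rather than letting them fall, and leave the beaker standing and everything else where it is.

Things in the scene. Friction and masses are not known exactly. Their poses are not given: they have to be found in the camera images.
- regulator (a joint): the pressure regulator's turning angle in rad: 0 = fully anticlockwise (seen from above) against its end stop, pressure off; grows clockwise up to 4.7. It starts between 0.9 and 1.5. Light, even friction (0.04 N m), stays where it is left
- regulator_grip (a point): point to grip on the vertical axis of the black round fluted regulator knob, 42 mm across, 28 mm high, 12 mm below its flat top (white pointer line). The knob stands on a brass body on the blasting unit's deck, which lies 40 mm below this point. The nearer tank cap's axis is about 130 mm away
- tank_red: the unit's tank that has the red cap: fixed, grey. Origin on the deck (110 mm above the bench) on its axis, z up. Shoulder 82 mm wide to 20 mm above the deck, then a neck 48 mm outside, 40 mm inside, 58 mm over its thread; rim 44 mm above the deck. A like tank with a fixed blue cap stands 130 mm away on the deck; which place is which varies
- neck_rim (a point): centre of the red-capped tank's neck rim (44 mm above the tank's origin), where the funnel must seat: open hole of 40 mm diameter once the cap is off
- red_cap: red ribbed screw cap, white disc on top, 66 mm across, 33 mm high, 70 g. Origin at the centre of its lower edge, z up; screwed down at the start, origin 23 mm above the tank's. Grip across its diameter from above. Right-hand thread, 6 mm a turn, 2 mm axial play, turns easily: free after about 1.5 turns anticlockwise seen from above (risen 9 mm); then raise it 13 mm or more to clear the neck
- tray: loose shallow aluminium tray 150 x 180 mm (its x, y), 15 mm high, 3 mm walls and floor, 0.6 kg, empty. Origin at the centre of its underside, z up
- beaker: loose clear glass beaker 54 mm across, 70 mm high, 0.25 kg, standing on the bench with the funnel in its mouth. Origin at the centre of its underside
- funnel: orange funnel, 72 mm long, 60 g. Origin at the centre of the stem's lower end, z up. Stem 32 mm across to 30 mm, flat seating flange 56 mm across from 30 to 34 mm, cone to 54 mm, upright collar 64 mm across (3 mm wall) to 72 mm: grip across the outside of the collar. In the beaker its origin is 40 mm above the bench. Seated, the flange lies on the rim, origin 14 mm above the tank's origin
- wash_bottle: bystander: white plastic bottle with a thin spout, 60 mm across, 185 mm high. Origin at its underside
- dropper_bottle: bystander: small white bottle with a green pointed top, 48 mm across, 125 mm high. Origin at its underside
- putty_tub: bystander: yellow tub with lid and red band, 80 mm across, 76 mm high. Origin at its underside
- pliers: bystander: pliers with orange handles lying flat, 160 mm long. Origin at the pivot
- dental_cast: bystander: plaster dental cast, 66 mm wide, 34 mm high. Origin at its underside
- bur_block: bystander: aluminium block with rows of burs, 55 x 100 mm, 51 mm high. Origin at its underside
Mind the look-alikes: they are no part of the job. Several things have the shape of the tray; the one meant has the colours described above.

How it is judged:
On the way, in this order (a step that is already met when the one before it is completed fails the run):
1. the regulator knob is turned fully anticlockwise to its stop (value of joint regulator below 0.06 rad), for 0.2 s.
2. the red cap is off its thread and lifted clear of the neck, with the regulator still off (z of red_cap in the frame of tank_red above 0.05 m and value of joint regulator below 0.1 rad), for 0.1 s.
3. the red cap lies flat in the tray, let go (x of red_cap in the frame of tray between -0.05 and 0.05 m and y of red_cap in the frame of tray between -0.065 and 0.065 m and ((angle between red_cap's own z axis and vertical below 0.12 rad and z of red_cap in the frame of tray below 0.012 m) or (angle between red_cap's own z axis and vertical above 3 rad and z of red_cap in the frame of tray below 0.045 m)) and contact force between the fingers and red_cap below 0.05 N and linear speed of red_cap below 0.05 m/s), for 0.1 s.
4. the funnel stands upright in the tank's neck, down on the rim (horizontal distance between funnel and neck_rim below 0.006 m and z of funnel in the frame of tank_red below 0.018 m and angle between funnel's own z axis and vertical below 0.12 rad), for 0.2 s.
At the end, for the whole second after the job is handed in: regulator within 0.1 rad of its stop; red cap flat in the tray (either way up, within 50 x 65 mm of its middle); funnel in the red tank's neck, within 6 mm of its axis, 4 mm of fully down and 0.12 rad of upright; beaker upright; cap and funnel at rest (all of step 4 and value of joint regulator below 0.1 rad and x of red_cap in the frame of tray between -0.05 and 0.05 m and y of red_cap in the frame of tray between -0.065 and 0.065 m and ((angle between red_cap's own z axis and vertical below 0.12 rad and z of red_cap in the frame of tray below 0.012 m) or (angle between red_cap's own z axis and vertical above 3 rad and z of red_cap in the frame of tray below 0.045 m)) and z of funnel in the frame of tank_red above 0.01 m and angle between beaker's own z axis and vertical below 0.1 rad and linear speed of each of funnel, red_cap below 0.02 m/s); the robot touches nothing.
It fails at once if the red cap is dropped (falls freely faster than 0.7 m/s) (linear speed of red_cap above 0.7 m/s and contact force between the fingers and red_cap below 0.05 N).
It fails at once if the funnel is dropped (falls freely faster than 0.7 m/s) (linear speed of funnel above 0.7 m/s and contact force between the fingers and funnel below 0.05 N).
It fails at once if the beaker is knocked over, or beaker or tray is pushed more than 60 mm (angle between beaker's own z axis and vertical above 0.5 rad or distance of any of beaker, tray from where it was at the start of the episode above 0.06 m).
It fails at once if a bystander is moved more than 40 mm (distance of any of wash_bottle, dropper_bottle, putty_tub, pliers, dental_cast, bur_block from where it was at the start of the episode above 0.04 m).
It also fails if it takes over 72 s, if anything falls off the work surface, if the arm or the gripper's body presses on something with over 40 N, if the wrist force passes 120 N, or if a joint passes its speed limit or range.

## Robot

A 6-joint arm with a two-finger parallel gripper is mounted at the origin on the work surface. World frame = base frame: x ahead of the robot, y to its left, z up, the work surface at z = 0. Lengths are in m, angles in rad, forces in N, time in s.
With the tool pointing down it reaches from about 0.375 to 0.925 m from the base axis. Payload 5.7 kg.
Tool frame: the origin (TCP) lies between the finger pads; the fingertips stand bot.tip_extent ahead of it and the grasp point (between the pads) lies 5 mm behind it (bot.tip_extent is the distance from the TCP to the fingertips, in m); z points along the fingers, y is the direction in which the jaws open and shut (so a half turn about z gives the same grasp; the last joint's range is limited). The gripper opens to 85 mm and grips with 20 to 120 N. Pads are 22 mm wide; open, the fingers measure 114 mm over their backs; the gripper's body (76 mm by 85 mm) begins 54 mm behind the grasp point. The pads swing forward as they close: fully open they stand 13 mm farther back than shut.
Start: joints at [-1.217, 0.359, 1.51, -0, 1.272, -0.115], TCP at [0.271, -0.535, 0.245] pointing down, gripper open.
Joint ranges: [-2.97, 2.97], [-1.01, 2.36], [0.21, 2.38], [-0.96, 4.11], [0.2, 2.71], [-2.98, 2.98]. Speed limits (rad/s): [2.39, 2.39, 3.14, 3.14, 3.14, 3.14].

## Interface

Orientations are given as a 3x3 rotation matrix whose columns are the frame's x, y, z axes.
In Python, from cell import telemetry, viewer, workorder, bot gives the robot as it stands.
- The arm moves only by the tool carry_out, never from a script. Its argument "moves" is one flat list of numbers, 7 for each row, row after row: the turn, a rotation vector about the tool's x, y, z in degrees, then the shift along the tool's x, y, z in mm, then the finger opening in mm, from 0 to 85.4. In form: [rx, ry, rz, tx, ty, tz, jaw, rx, ry, rz, tx, ty, tz, jaw, ...]. A call has 1 to 10 rows; each row shifts and turns the commanded pose from where the row before left it, along the tool's axes as they then stand; what a row does not reach is not made up. A row lasts 1/12 s, in which the tool goes at most 41.7 mm and 7.16 degrees, less where a joint would pass 70% of its speed; a pose out of reach is approached as far as the arm can. A call with a gripper value outside its range is refused whole. The fingers move at their own pace and stop on an object; the grip force is fixed at half the most. Time passes only in rows, so rows that do not move let the fingers close. It gives the time, the measured TCP pose, the force and the opening at its end, in the units of the state.
- telemetry.state(): the state, without advancing time (a new reading comes with each control period).
- viewer.read_camera(name): name is "scene" or "top" or "wrist"; returns a dict with "img" (384x512x3 uint8, red, green, blue), "fx", "fy", "cx", "cy" (pixels), "R" (3x3) and "t" (3): a world point X has camera coordinates R X + t. Camera axes: x right, y down, z forward; pixel columns grow to the right and rows downward; lengths in m; the calibration is good to about 2 mm. A picture is of the moment at which its call begins. There is no depth.
- workorder.sign_off(): hands the job in, once; it reports no verdict.
The state is a dict: "t": time; "joint_positions": joint angles; "dq": joint speeds; "tau": joint torques, N m; "tcp_pos": TCP position; "tool_rot": TCP orientation; "ft_force": force on the tool from outside, world axes, zero at the start; "moment": the same for the moment, N m; "grip_width": finger opening in m.
Only numpy, scipy, OpenCV 4.12 (cv2) and the standard library are available. Lean on these libraries where they do the work, as an engineer would, in place of code of your own. Each camera call takes 0.05 s, during which the arm holds its last target.

## Working session

There is one attempt and no reset: what is moved stays moved. The work goes in short steps, Python scripts to look and compute and a tool call to move; the robot and the scene stay as the last step left them, time stands still between calls to the robot, and variables do not carry over. Pictures are saved under pics/ and viewed, and the job is handed in when it is done.

Besides the shell and the picture viewer there is one more tool, called as a command line: name --argument value ..., lists and objects as JSON in quotes. carry_out: Moves the arm, as the interface text tells. Its arguments: {"type":"object","properties":{"moves":{"type":"array"}},"required":["moves"]}

```bash
ls; mkdir -p pics; python3 - <<'E'
from cell import telemetry, viewer, workorder, bot
import cv2,numpy as np
s=telemetry.state();print(s['t'],s['tcp_pos'],s['tool_rot'],s['grip_width'],bot.tip_extent)
for n in ["scene","top","wrist"]:
    d=viewer.read_camera(n);cv2.imwrite(f'pics/{n}0.png',d['img'][:,:,::-1]);print(n,d['fx'],d['cx'],d['cy'],np.round(d['R'],3).tolist(),d['t'])
E
```

```text
pics
0.0 [ 0.27083899 -0.53466789  0.24443101] [[ 8.92108331e-01  4.51821070e-01 -6.68469613e-04]
 [ 4.51821526e-01 -8.92106669e-01  1.73178959e-03]
 [ 1.86112828e-04 -1.84697288e-03 -9.99998277e-01]] 0.08536100778903438 0.014
scene 346.8390919488711 254.32215638908292 190.35273608788305 [[-0.356, 0.935, 0.006], [0.628, 0.244, -0.739], [-0.693, -0.259, -0.673]] [ 0.05747324 -0.20913202  1.56915033]
top 435.61020952099716 251.2198608894434 191.9632378474702 [[0.008, -1.0, 0.019], [-0.997, -0.009, -0.081], [0.082, -0.018, -0.996]] [0.07887446 0.44153993 1.56086921]
wrist 280.7439873032502 257.86335185984535 193.33015022740594 [[0.452, -0.892, -0.002], [-0.856, -0.434, 0.28], [-0.251, -0.125, -0.96]] [-0.59899703 -0.03571132  0.37946267]
```

View pics/scene0.png

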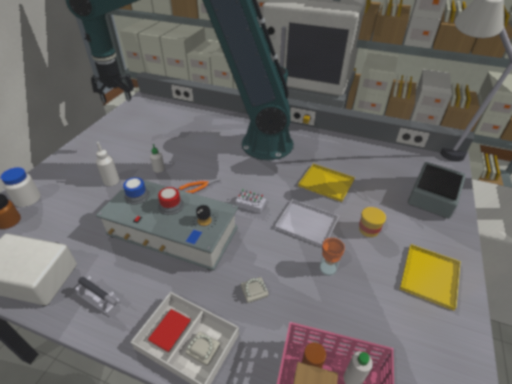

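View pics/top0.png

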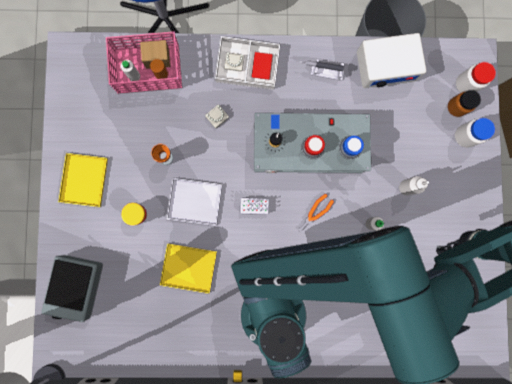

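View pics/wrist0.png

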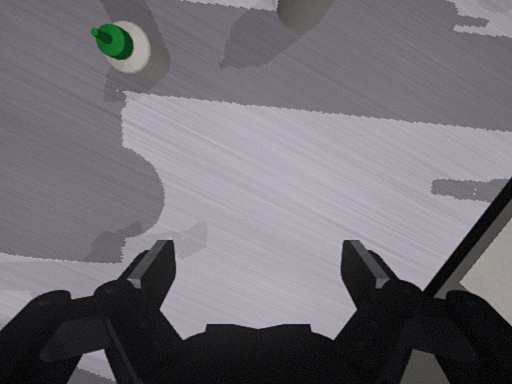

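The aluminium tray (195,200), beaker with funnel (161,154), red cap (314,145), and knob (276,140) are all in the top view. Next I'll zoom in and measure them.

```bash
cat > h.py <<'E'
import numpy as np,cv2
from cell import telemetry, viewer, workorder, bot
def ray(d,u,v):
    p=np.array([(u-d['cx'])/d['fx'],(v-d['cy'])/d['fy'],1.]);R=np.array(d['R']);t=np.array(d['t'])
    return -R.T@t, R.T@p
def onz(d,u,v,z):
    o,r=ray(d,u,v);return o+r*(z-o[2])/r[2]
def tri(obs):
    A=np.zeros((3,3));b=np.zeros(3)
    for d,u,v in obs:
        o,r=ray(d,u,v);r=r/np.linalg.norm(r);P=np.eye(3)-np.outer(r,r);A+=P;b+=P@o
    return np.linalg.solve(A,b)
def px(d,X):
    c=np.array(d['R'])@X+np.array(d['t']);return d['fx']*c[0]/c[2]+d['cx'],d['fy']*c[1]/c[2]+d['cy']
def crop(d,x0,y0,x1,y1,k,name):
    im=cv2.resize(d['img'][y0:y1,x0:x1,::-1],None,fx=k,fy=k,interpolation=cv2.INTER_NEAREST);cv2.imwrite('pics/'+name,im)
E
python3 - <<'E'
from h import *
d=viewer.read_camera('top');e=viewer.read_camera('scene')
crop(d,130,100,380,230,3,'topc.png');crop(e,90,160,360,290,2.9,'scenec.png')
hsv=cv2.cvtColor(d['img'],cv2.COLOR_RGB2HSV)
def blobs(d,lo,hi,box,name):
    hsv=cv2.cvtColor(d['img'],cv2.COLOR_RGB2HSV);m=cv2.inRange(hsv,lo,hi);mm=np.zeros_like(m);x0,y0,x1,y1=box;mm[y0:y1,x0:x1]=m[y0:y1,x0:x1]
    n,l,s,c=cv2.connectedComponentsWithStats(mm)
    for i in range(1,n):
        if s[i,4]>20:print(name,s[i],c[i].round(1))
blobs(d,(0,130,90),(8,255,255),(295,125,335,165),'redT');blobs(e,(0,130,70),(8,255,255),(150,180,190,215),'redS')
blobs(d,(0,0,190),(179,60,255),(300,130,330,160),'discT');blobs(e,(0,0,190),(179,60,255),(155,180,190,205),'discS')
blobs(d,(3,100,60),(18,255,255),(145,140,180,170),'funT');blobs(e,(3,100,60),(18,255,255),(315,230,350,270),'funS')
blobs(d,(0,0,0),(179,255,60),(260,125,295,160),'knobT');blobs(e,(0,0,0),(179,255,60),(190,195,220,225),'knobS')
E
```

```text
redT [305 135  20  20 155] [313.9 145.5]
redS [159 190  21  17 182] [169.6 200.2]
discT [309 138  13  13 137] [315.1 143.9]
funT [151 144  19  19 240] [160.  152.5]
funS [322 238  22  25 414] [332.4 249.5]
knobT [270 133  12  12 106] [275.6 139. ]
knobS [197 206  13  14 130] [203.4 212.6]
```

View pics/topc.png

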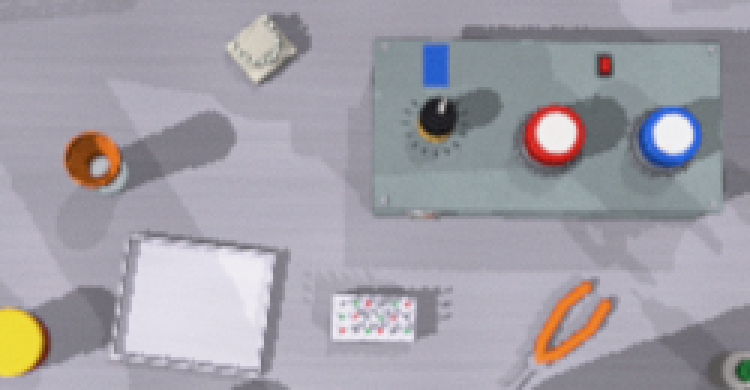

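View pics/scenec.png

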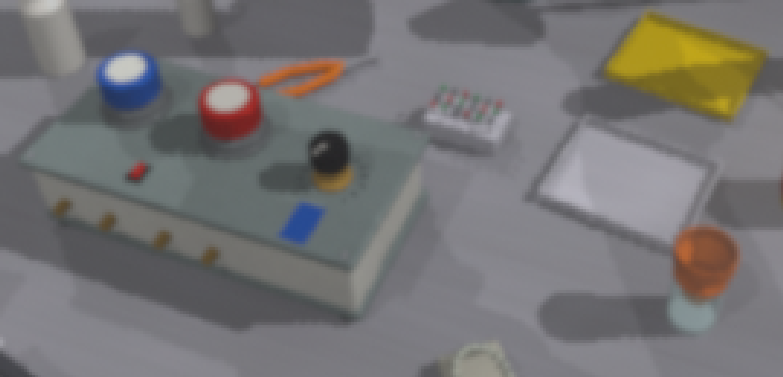

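```bash
python3 - <<'E'
from h import *
d=viewer.read_camera('top');e=viewer.read_camera('scene')
np.set_printoptions(precision=4,suppress=True)
print('cam',ray(d,0,0)[0],ray(e,0,0)[0])
print('cap',onz(d,314.9,143.7,.166), tri([(d,315.1,143.9),(e,168.7,193.5)]))
print('blue',onz(d,130+670/3,100+133/3,.166))
print('knob',onz(d,275.5,138.8,.155),onz(e,203.4,212,.152))
print('fun',onz(d,160,152.3,.11))
for u,v in [(243,112),(133,236),(280,250),(113,365),(268,372)][1:]: print('tray',onz(d,130+u/3,100+v/3,.015))
for u,v in [(373,40),(720,42),(722,213),(375,213)]: print('deck',onz(d,130+u/3,100+v/3,.11))
E
```

```text
cam [0.3121 0.1118 1.5898] [1.2384 0.4037 0.9015]
cap [ 0.5914 -0.1247  0.166 ] [ 0.5906 -0.1247  0.1643]
blue [ 0.5908 -0.2528  0.166 ]
knob [0.6086 0.0055 0.155 ] [0.6129 0.0072 0.152 ]
fun [0.5664 0.3976 0.11  ]
tray [0.4867 0.3618 0.015 ]
tray [0.4715 0.1842 0.015 ]
tray [0.331  0.3822 0.015 ]
tray [0.3242 0.1966 0.015 ]
deck [0.7063 0.0758 0.11  ]
deck [ 0.7092 -0.3266  0.11  ]
deck [ 0.5095 -0.326   0.11  ]
deck [0.5054 0.0721 0.11  ]
```

carry_out --moves '[0,0,0,34.2,-20.6,0,85,0,0,0,34.2,-20.6,0,85,0,0,0,34.2,-20.6,0,85,0,0,0,34.2,-20.6,0,85,0,0,0,34.2,-20.6,0,85,0,0,0,34.2,-20.6,0,85,0,0,0,34.2,-20.6,0,85,0,0,0,34.2,-20.6,0,85]'

```text
t: 1.02
tcp_pos: [0.4414, -0.2629, 0.2455]
tool_rot: [[0.892, 0.452, 0.0], [0.452, -0.892, -0.0], [0.0, 0.0, -1.0]]
ft_force: [0.8, -0.2, -0.2]
grip_width: 0.0846
```

carry_out --moves '[0,0,0,34.2,-20.6,0,85,0,0,0,34.2,-20.6,0,85,0,0,0,34.2,-20.6,0,85,0,0,0,34.2,-20.6,0,85,0,0,0,34.2,-20.6,0,85,0,0,0,0,0,0,85,0,0,0,0,0,0,85]'

```text
t: 1.6
tcp_pos: [0.5475, -0.0936, 0.2452]
tool_rot: [[0.89, 0.456, 0.0], [0.456, -0.89, 0.0], [0.0, -0.0, -1.0]]
ft_force: [-0.2, -1.1, 1.1]
grip_width: 0.0853
```

```bash
python3 - <<'E'
from h import *
d=viewer.read_camera('wrist');cv2.imwrite('pics/w1.png',d['img'][:,:,::-1])
s=telemetry.state();print(s['t'],s['tcp_pos'],s['tool_rot'].round(4),s['joint_positions'])
print(px(d,np.array([.611,.006,.162])),px(d,np.array([.591,-.125,.166])))
E
```

```text
1.65 [ 0.54666828 -0.09493714  0.24513544] [[ 8.911e-01  4.539e-01 -7.000e-04]
 [ 4.539e-01 -8.911e-01 -4.000e-04]
 [-8.000e-04  0.000e+00 -1.000e+00]] [-2.96094789e-01  2.94607430e-01  1.60829054e+00 -5.74937473e-04
  1.23921942e+00  8.03747415e-01]
(np.float64(171.830540233717), np.float64(66.39346845951582)) (np.float64(320.8086790632307), np.float64(176.5713105371274))
```

View pics/w1.png

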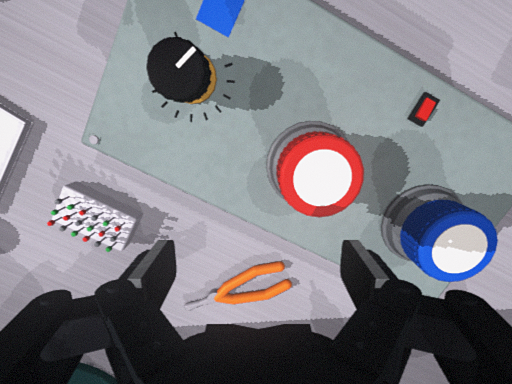

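The wrist view shows the knob near (178,68) with its pointer, and the red cap's white disc near (322,178). I'll fit both.

```bash
python3 - <<'E'
from h import *
np.set_printoptions(precision=4,suppress=True)
d=viewer.read_camera('wrist');hsv=cv2.cvtColor(d['img'],cv2.COLOR_RGB2HSV)
def comp(lo,hi,box):
    m=cv2.inRange(hsv,lo,hi);mm=np.zeros_like(m);x0,y0,x1,y1=box;mm[y0:y1,x0:x1]=m[y0:y1,x0:x1]
    cs,_=cv2.findContours(mm,cv2.RETR_EXTERNAL,cv2.CHAIN_APPROX_NONE);c=max(cs,key=cv2.contourArea);return c
c=comp((0,0,185),(179,60,255),(275,130,370,220));el=cv2.fitEllipse(c);print(el,onz(d,*el[0],.166))
c=comp((0,0,0),(179,255,75),(135,25,225,108));print(cv2.boundingRect(c));el=cv2.fitEllipse(cv2.convexHull(c));print(el,onz(d,*el[0],.156))
c=comp((0,0,160),(179,60,255),(165,40,205,75));r=cv2.minAreaRect(c);b=cv2.boxPoints(r);print(b)
for p in b: print(onz(d,*p,.162))
crop(d,120,20,240,120,6,'w1c.png')
E
```

```text
((321.15728759765625, 175.50852966308594), (54.819091796875, 58.866859436035156), 60.69367218017578) [ 0.5909 -0.1262  0.166 ]
(145, 30, 65, 71)
((176.65301513671875, 66.96508026123047), (61.46661376953125, 70.4837646484375), 149.891357421875) [0.6115 0.0032 0.156 ]
[[172.9315  62.1507]
 [189.8849  43.8932]
 [193.8356  47.5617]
 [176.8822  65.8192]]
[0.6132 0.0048 0.162 ]
[ 0.629  -0.0012  0.162 ]
[ 0.6281 -0.0044  0.162 ]
[0.6122 0.0015 0.162 ]
```

View pics/w1c.png

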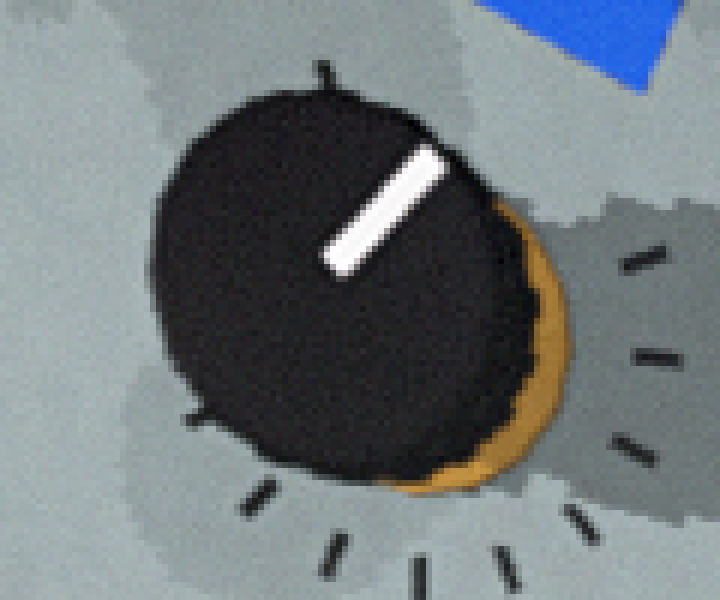

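carry_out --moves '[0,0,0,25.5,-14.6,0,85,0,0,0,25.5,-14.6,0,85,0,0,0,25.5,-14.6,10,85,0,0,0,25.5,-14.6,20,75,0,0,0,0,0,30,70,0,0,0,0,0,25,65,0,0,0,0,0,15,60,0,0,0,0,0,0,55,0,0,0,0,0,0,50]'

```text
t: 2.45
tcp_pos: [0.6104, 0.0012, 0.1448]
tool_rot: [[0.893, 0.45, -0.002], [0.45, -0.893, 0.0], [-0.002, -0.001, -1.0]]
ft_force: [-0.1, -0.7, 0.4]
grip_width: 0.0498
```

```bash
python3 - <<'E'
from h import *
s=telemetry.state();print(s['t'],s['tcp_pos'],s['ft_force'],s['moment'],s['grip_width'])
E
```

```text
2.45 [0.6103763  0.00116508 0.1447737 ] [-0.08474628 -0.67596633  0.42677722] [ 0.0095803  -0.0296667   0.00941893] 0.04981740295064827
```

carry_out --moves '[0,0,0,1.4,-1.6,0,46,0,0,0,0,0,0,40,0,0,0,0,0,0,35,0,0,0,0,0,0,30,0,0,0,0,0,0,30]'

```text
t: 2.87
tcp_pos: [0.6124, 0.0047, 0.1473]
tool_rot: [[0.892, 0.452, 0.002], [0.452, -0.892, -0.0], [0.002, 0.001, -1.0]]
ft_force: [-2.4, 0.8, 6.9]
grip_width: 0.0408
```

carry_out --moves '[0,0,-7,0,0,0,30,0,0,-7,0,0,0,30,0,0,-7,0,0,0,30,0,0,-7,0,0,0,30,0,0,-7,0,0,0,30,0,0,-7,0,0,0,30,0,0,-7,0,0,0,30]'

```text
t: 3.45
tcp_pos: [0.6106, 0.006, 0.1472]
tool_rot: [[0.239, 0.971, -0.001], [0.971, -0.239, 0.002], [0.002, -0.002, -1.0]]
ft_force: [-8.1, 6.5, 12.4]
grip_width: 0.0406
```

```bash
python3 - <<'E'
from h import *
s=telemetry.state();print(s['t'],s['tcp_pos'],s['tool_rot'].round(3),s['ft_force'],s['moment'],s['joint_positions'],s['grip_width'])
E
```

```text
3.45 [0.61061532 0.00604374 0.14719115] [[ 0.239  0.971 -0.001]
 [ 0.971 -0.239  0.002]
 [ 0.002 -0.002 -1.   ]] [-8.12388099  6.52509236 12.40328215] [ 0.86777683  1.25803883 -0.0924793 ] [-0.10431903  0.473598    1.59141203  0.0021966   1.07810637  0.13567152] 0.0405750990890042
```

carry_out --moves '[0,0,-5,0,0,0,30,0,0,-5,0,0,0,30,0,0,-5,0,0,0,30,0,0,0,0,0,0,30]'

```text
t: 3.78
tcp_pos: [0.6099, 0.0061, 0.1472]
tool_rot: [[-0.02, 1.0, -0.003], [1.0, 0.02, 0.002], [0.002, -0.003, -1.0]]
ft_force: [-8.9, 5.5, 13.1]
grip_width: 0.0407
```

```bash
cat > st.py <<'E'
from h import *
np.set_printoptions(precision=4,suppress=True)
s=telemetry.state();R=s['tool_rot'];print(s['t'],s['tcp_pos'],'yaw',np.degrees(np.arctan2(R[1,0],R[0,0])),s['ft_force'],s['moment'],s['joint_positions'],s['grip_width'])
E
python3 st.py
```

```text
3.7833 [0.6099 0.0061 0.1472] yaw 91.12224684014592 [-8.9422  5.4948 13.0743] [0.8907 1.442  0.0029] [-0.1042  0.4733  1.592   0.0021  1.0791 -0.1248] 0.04072815253996597
```

carry_out --moves '[0,0,-4,0,0,0,30,0,0,-4,0,0,0,30,0,0,-4,0,0,0,30,0,0,0,0,0,0,30]'

```text
t: 4.12
tcp_pos: [0.6089, 0.0082, 0.147]
tool_rot: [[-0.225, 0.974, -0.004], [0.974, 0.225, 0.006], [0.007, -0.003, -1.0]]
ft_force: [-10.8, 12.5, 13.4]
grip_width: 0.0406
```

```bash
python3 st.py
```

```text
4.1167 [0.6089 0.0082 0.147 ] yaw 103.00441805514738 [-10.8061  12.5375  13.4326] [ 1.976   1.7477 -0.037 ] [-0.1031  0.4731  1.5931  0.0059  1.0805 -0.3329] 0.04056362731466294
```

carry_out --moves '[0,0,-3,0,0,0,30,0,0,-3,0,0,0,30,0,0,-3,0,0,0,30,0,0,0,0,0,0,30]'

```text
t: 4.45
tcp_pos: [0.6089, 0.0063, 0.1467]
tool_rot: [[-0.375, 0.927, -0.005], [0.927, 0.375, 0.002], [0.004, -0.003, -1.0]]
ft_force: [-10.8, 5.3, 10.8]
grip_width: 0.0403
```

```bash
python3 st.py;python3 - <<'E'
from h import *
d=viewer.read_camera('wrist');cv2.imwrite('pics/w2.png',d['img'][:,:,::-1])
d=viewer.read_camera('top');crop(d,255,120,300,160,12,'t2.png')
d=viewer.read_camera('scene');crop(d,180,190,230,230,12,'s2.png')
E
```

```text
4.45 [0.6089 0.0063 0.1467] yaw 112.0098054359963 [-10.8015   5.2974  10.8498] [ 0.9528  1.5182 -0.0286] [-0.1041  0.4734  1.5931  0.0021  1.0798 -0.4893] 0.04032126085342482
```

View pics/w2.png

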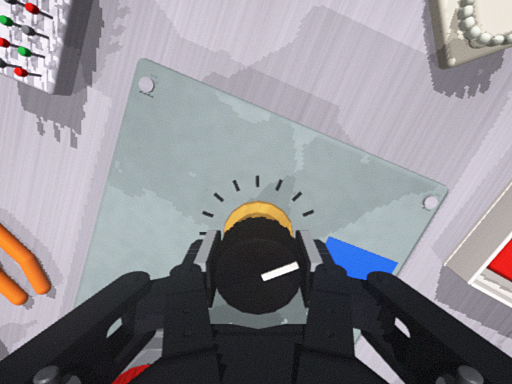

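View pics/s2.png

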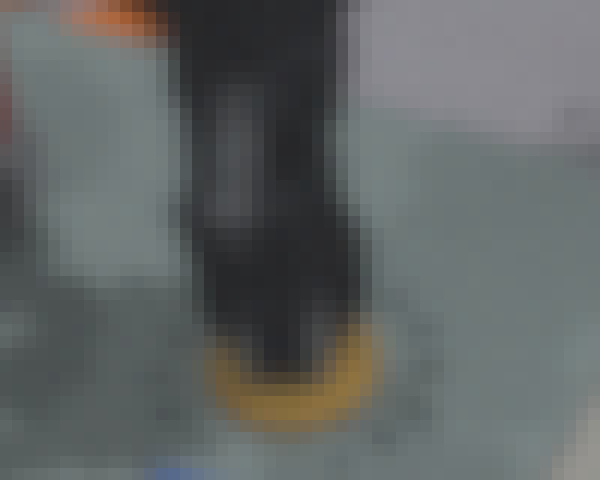

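```bash
python3 - <<'E'
from h import *
d=viewer.read_camera('wrist')
a=onz(d,263.5,277.5,.162);b=onz(d,298,266,.162);v=b-a;print(a,b,np.degrees(np.arctan2(v[1],v[0])),np.hypot(*v[:2]))
# ticks
for u,v in [(203,233),(207,214),(221,196),(236,186),(257,181),(280,185),(296,195),(308,213)]:
    p=onz(d,u,v,.11);q=p-np.array([.611,.0045,.11]);print(np.degrees(np.arctan2(q[1],q[0])),np.hypot(*q[:2]))
E
```

```text
[0.61299553 0.00530544 0.162     ] [0.62529928 0.01670359 0.162     ] 42.81192718468221 0.016772008416200124
-156.49620131847564 0.035825800693383196
-178.21749960595247 0.034708372922070976
156.44429623113334 0.03330082190896802
136.79969429181904 0.033184924478083494
113.90028575016348 0.033256822198393245
89.2326530719083 0.03331172083667659
68.83326221392356 0.033398061186537285
44.26994514512547 0.033251136504535005
```

carry_out --moves '[0,0,-5,0,0,0,30,0,0,-5,0,0,0,30]'

```text
t: 4.82
tcp_pos: [0.609, 0.005, 0.1465]
tool_rot: [[-0.53, 0.848, -0.004], [0.848, 0.53, 0.0], [0.003, -0.004, -1.0]]
ft_force: [-10.9, 2.4, 10.4]
grip_width: 0.0406
```

```bash
python3 st.py;python3 - <<'E'
from h import *
d=viewer.read_camera('wrist');crop(d,180,160,340,320,4,'w3.png')
E
```

```text
4.8167 [0.609  0.005  0.1465] yaw 122.03606581898747 [-10.8561   2.3587  10.3752] [ 0.221   1.6079 -0.3607] [-0.1051  0.4738  1.5931 -0.0002  1.079  -0.6641] 0.040600916807616766
```

View pics/w3.png

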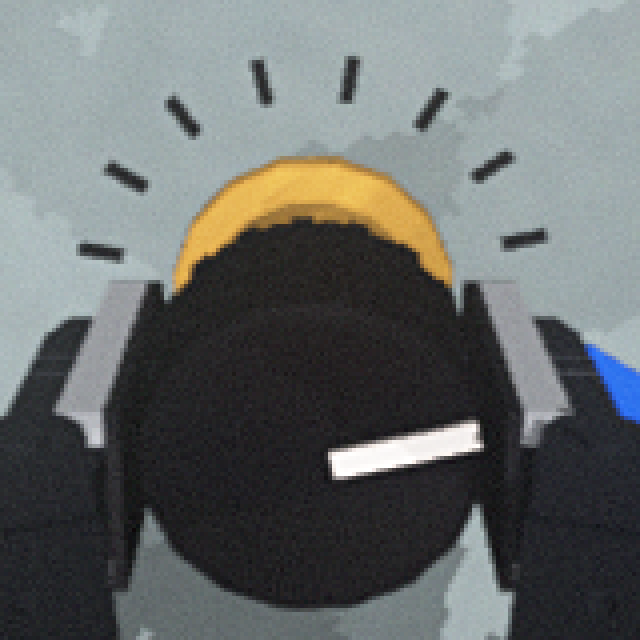

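carry_out --moves '[0,0,2,0,0,0,45,0,0,0,0,0,0,60,0,0,0,0,0,0,70,0,0,0,0,0,-20,70,0,0,0,0,0,-30,70,0,0,0,0,0,-20,75,0,0,7,0,0,-10,85,0,0,7,0,0,0,85,0,0,7,0,0,0,85,0,0,7,0,0,0,85]'

```text
t: 5.7
tcp_pos: [0.6126, 0.0045, 0.2263]
tool_rot: [[-0.027, 1.0, 0.002], [1.0, 0.027, -0.0], [-0.0, 0.002, -1.0]]
ft_force: [0.1, -0.2, 0.5]
grip_width: 0.0853
```

```bash
python3 st.py;python3 - <<'E'
from h import *
d=viewer.read_camera('wrist');cv2.imwrite('pics/w4.png',d['img'][:,:,::-1])
E
```

```text
5.7 [0.6126 0.0045 0.2263] yaw 91.56291432975189 [ 0.0714 -0.1761  0.4809] [ 0.0016 -0.0028 -0.0318] [-0.1052  0.3925  1.5069 -0.0001  1.2399 -0.1325] 0.08532098948261489
```

View pics/w4.png

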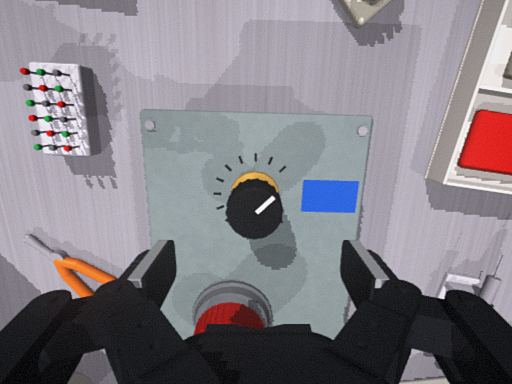

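```bash
python3 - <<'E'
from h import *
d=viewer.read_camera('wrist');hsv=cv2.cvtColor(d['img'],cv2.COLOR_RGB2HSV)
m=cv2.inRange(hsv[185:235,230:285],(0,0,170),(179,60,255))
c=max(cv2.findContours(m,0,1)[0],key=cv2.contourArea)
b=cv2.boxPoints(cv2.minAreaRect(c))+[230,185];print(b)
P=[onz(d,*p,.162) for p in b]
for i in range(4): v=P[i]-P[(i+1)%4];print(np.degrees(np.arctan2(v[1],v[0])),np.hypot(*v[:2]))
d=viewer.read_camera('top');hsv=cv2.cvtColor(d['img'],cv2.COLOR_RGB2HSV)
E
```

```text
[[255.00377274 210.91320992]
 [271.75849533 195.55472088]
 [274.70566177 198.76981544]
 [257.95093918 214.12830353]]
-134.74708424262408 0.016777731064583436
132.85720642615715 0.0032362512194749724
45.43166122787653 0.01683752235438367
-48.143017020248216 0.0032917306619975623
```

carry_out --moves '[0,0,7,0,0,0,85,0,0,7,0,0,0,85,0,0,7,0,0,0,85,0,0,7,0,0,0,85,0,0,7,0,0,0,85,0,0,7,0,0,0,85,0,0,7,0,0,0,85,0,0,7,0,0,0,85,0,0,7,0,0,0,85,0,0,7,0,0,0,85]'

```text
t: 6.68
tcp_pos: [0.6121, 0.0047, 0.2254]
tool_rot: [[0.929, 0.371, 0.0], [0.371, -0.929, -0.0], [0.0, 0.0, -1.0]]
ft_force: [-0.5, -0.5, -0.0]
grip_width: 0.0852
```

carry_out --moves '[0,0,7,0,0,0,85,0,0,7,0,0,0,85,0,0,7,0,0,0,85,0,0,7,0,0,0,85,0,0,7,0,0,0,85,0,0,7,0,0,0,85,0,0,7,0,0,0,85,0,0,7,0,0,0,85,0,0,7,0,0,0,85,0,0,7,0,0,0,85]'

```text
t: 7.52
tcp_pos: [0.6121, 0.0047, 0.2254]
tool_rot: [[0.666, -0.746, 0.0], [-0.746, -0.666, -0.0], [0.0, -0.0, -1.0]]
ft_force: [0.6, -0.2, 0.8]
grip_width: 0.0846
```

carry_out --moves '[0,0,7,0,0,0,85,0,0,7,0,0,0,85,0,0,7,0,0,0,85,0,0,7,0,0,0,85,0,0,7,0,0,0,85,0,0,7,0,0,0,85,0,0,0,0,0,0,85]'

```text
t: 8.1
tcp_pos: [0.61, -0.009, 0.225]
tool_rot: [[0.021, -1.0, 0.003], [-1.0, -0.021, 0.019], [-0.019, -0.004, -1.0]]
ft_force: [-0.7, -0.3, 0.0]
grip_width: 0.0849
```

```bash
python3 st.py
```

```text
8.1 [ 0.61  -0.009  0.225] yaw -88.77610513080283 [-0.7307 -0.2828  0.0187] [-0.0068  0.0019 -0.0097] [-0.1393  0.3899  1.5148  0.0202  1.2362  2.9743] 0.08485221954934773
```

carry_out --moves '[0,0,-3,0,0,0,85,0,0,0,29,5,0,85,0,0,0,29,5,0,85,0,0,0,29,5,0,85,0,0,0,29,5,0,85,0,0,0,0,0,0,85]'

```text
t: 8.6
tcp_pos: [0.5983, -0.1295, 0.2227]
tool_rot: [[0.072, -0.997, 0.003], [-0.997, -0.072, 0.016], [-0.016, -0.005, -1.0]]
ft_force: [-1.1, -0.5, 0.5]
grip_width: 0.0851
```

```bash
python3 st.py;  python3 - <<'E'
from h import *
print(telemetry.state()['tool_rot'])
d=viewer.read_camera('wrist');cv2.imwrite('pics/w5.png',d['img'][:,:,::-1])
E
```

```text
8.6 [ 0.5983 -0.1295  0.2227] yaw -85.8495642540557 [-1.1385 -0.5472  0.4657] [ 0.0264 -0.0257  0.0126] [-0.3356  0.3964  1.5104  0.0174  1.2369  2.7279] 0.08513485176116818
[[ 0.07236629 -0.99737205  0.00348136]
 [-0.9972514  -0.07230101  0.01619292]
 [-0.01589866 -0.00464362 -0.99986283]]
```

View pics/w5.png

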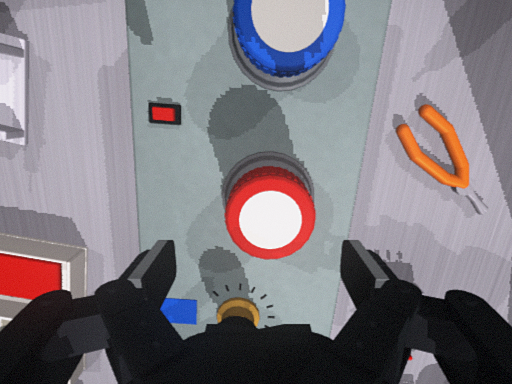

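```bash
cat > cap.py <<'E'
from h import *
import sys
np.set_printoptions(precision=4,suppress=True)
d=viewer.read_camera('wrist');hsv=cv2.cvtColor(d['img'],cv2.COLOR_RGB2HSV)
m=cv2.inRange(hsv,(0,0,180),(179,60,255));mm=np.zeros_like(m);mm[185:252,230:310]=m[185:252,230:310]
c=max(cv2.findContours(mm,0,1)[0],key=cv2.contourArea);el=cv2.fitEllipse(c);print(el,onz(d,*el[0],.166))
E
python3 cap.py
```

```text
((270.4356994628906, 216.12051391601562), (57.231689453125, 61.898834228515625), 86.96055603027344) [ 0.5904 -0.1266  0.166 ]
```

carry_out --moves '[-0.27,0.91,0,0,0,0,85,0,0,0,0,0,0,85]'

```text
t: 8.87
tcp_pos: [0.5984, -0.1232, 0.2226]
tool_rot: [[0.073, -0.997, -0.001], [-0.997, -0.073, 0.003], [-0.003, 0.001, -1.0]]
ft_force: [0.9, 0.4, -0.5]
grip_width: 0.0852
```

```bash
python3 cap.py; python3 st.py;  python3 - <<'E'
from h import *
print(telemetry.state()['tool_rot'])
E
```

```text
((270.4109191894531, 212.4484100341797), (57.34257888793945, 62.355960845947266), 86.64615631103516) [ 0.5905 -0.1264  0.166 ]
8.9167 [ 0.5984 -0.1231  0.2227] yaw -85.77167505609145 [-0.1314 -0.9456 -1.16  ] [-0.0481  0.0642 -0.0266] [-0.3175  0.3953  1.5121  0.003   1.2358  2.7493] 0.08505823022170826
[[ 7.37308410e-02 -9.97277976e-01 -6.34193363e-04]
 [-9.97272968e-01 -7.37324964e-02  3.18538942e-03]
 [-3.22347937e-03  3.97602457e-04 -9.99994726e-01]]
```

carry_out --moves '[0,0.18,0,2.7,8.1,0,85,0,0,0,0,0,25,85,0,0,0,0,0,25,85,0,0,0,0,0,12,85,0,0,0,0,0,9.5,85,0,0,0,0,0,0,85]'

```text
t: 9.42
tcp_pos: [0.5887, -0.127, 0.1492]
tool_rot: [[0.072, -0.997, -0.004], [-0.997, -0.072, 0.001], [-0.002, 0.004, -1.0]]
ft_force: [-0.2, 0.2, -0.1]
grip_width: 0.0848
```

```bash
python3 st.py
```

```text
9.4167 [ 0.5887 -0.127   0.1492] yaw -85.873557926469 [-0.1873  0.1984 -0.0952] [-0.039   0.0071  0.0219] [-0.3271  0.462   1.6066 -0.0001  1.0771  2.7426] 0.08481781247829853
```

carry_out --moves '[0,0,0,0,-1.5,-1,85,0,0,0,0,0,0,75,0,0,0,0,0,0,68,0,0,0,0,0,0,60,0,0,0,0,0,0,55,0,0,0,0,0,0,55]'

```text
t: 9.92
tcp_pos: [0.5912, -0.128, 0.1538]
tool_rot: [[0.071, -0.997, -0.001], [-0.997, -0.071, -0.001], [0.001, 0.001, -1.0]]
ft_force: [-6.1, -0.3, 8.4]
grip_width: 0.0646
```

```bash
python3 st.py
```

```text
9.9167 [ 0.5912 -0.128   0.1538] yaw -85.91261416188254 [-6.0813 -0.3175  8.438 ] [-0.053   1.0314  0.036 ] [-0.3269  0.4585  1.5991 -0.0009  1.0847  2.7438] 0.06455566006809911
```

carry_out --moves '[0,0,-7,0,0,-0.12,55,0,0,-7,0,0,-0.12,55,0,0,-7,0,0,-0.12,55,0,0,-7,0,0,-0.12,55,0,0,-7,0,0,-0.12,55,0,0,-7,0,0,-0.12,55,0,0,-7,0,0,-0.12,55,0,0,-7,0,0,-0.12,55,0,0,-7,0,0,-0.12,55,0,0,-7,0,0,-0.12,55]'

```text
t: 10.75
tcp_pos: [0.5921, -0.1276, 0.1541]
tool_rot: [[0.963, -0.269, 0.001], [-0.269, -0.963, 0.0], [0.001, -0.0, -1.0]]
ft_force: [-1.1, 2.1, -0.4]
grip_width: 0.0647
```

```bash
python3 st.py
```

```text
10.75 [ 0.5921 -0.1276  0.1541] yaw -15.59831673847808 [-1.0538  2.1077 -0.3823] [ 0.2907  0.146  -0.0554] [-0.3266  0.4585  1.5979  0.0006  1.0845  1.5161] 0.06468257801586064
```

Forces are low. I'll continue unscrewing.

carry_out --moves '[0,0,-7,0,0,-0.12,55,0,0,-7,0,0,-0.12,55,0,0,-7,0,0,-0.12,55,0,0,-7,0,0,-0.12,55,0,0,-7,0,0,-0.12,55,0,0,-7,0,0,-0.12,55,0,0,-7,0,0,-0.12,55,0,0,-7,0,0,-0.12,55,0,0,-7,0,0,-0.12,55,0,0,-7,0,0,-0.12,55]'

```text
t: 11.58
tcp_pos: [0.5915, -0.1263, 0.1551]
tool_rot: [[0.582, 0.813, -0.001], [0.813, -0.582, 0.003], [0.002, -0.002, -1.0]]
ft_force: [-2.7, 5.4, 1.4]
grip_width: 0.0648
```

carry_out --moves '[0,0,-7,0,0,-0.12,55,0,0,-7,0,0,-0.12,55,0,0,-7,0,0,-0.12,55,0,0,-7,0,0,-0.12,55,0,0,-7,0,0,-0.12,55,0,0,-7,0,0,-0.12,55,0,0,-7,0,0,-0.12,55,0,0,-7,0,0,-0.12,55,0,0,-7,0,0,-0.12,55,0,0,-7,0,0,-0.12,55]'

```text
t: 12.42
tcp_pos: [0.5901, -0.126, 0.1561]
tool_rot: [[-0.565, 0.825, -0.003], [0.825, 0.565, 0.003], [0.005, -0.001, -1.0]]
ft_force: [-6.1, 4.8, 3.0]
grip_width: 0.0645
```

carry_out --moves '[0,0,-7,0,0,-0.12,55,0,0,-7,0,0,-0.12,55,0,0,-7,0,0,-0.12,55,0,0,-7,0,0,-0.12,55,0,0,-7,0,0,-0.12,55,0,0,-7,0,0,-0.12,55,0,0,-7,0,0,-0.12,55,0,0,-7,0,0,-0.12,55,0,0,-7,0,0,-0.12,55,0,0,-7,0,0,-0.12,55]'

```text
t: 13.25
tcp_pos: [0.5896, -0.1267, 0.1573]
tool_rot: [[-0.969, -0.248, -0.004], [-0.248, 0.969, 0.002], [0.004, 0.003, -1.0]]
ft_force: [-6.1, 1.9, 3.8]
grip_width: 0.0644
```

```bash
python3 st.py
```

```text
13.25 [ 0.5896 -0.1267  0.1573] yaw -165.6130915444849 [-6.0548  1.8681  3.7724] [ 0.3805  1.0208 -0.3014] [-0.3265  0.454   1.5968  0.0005  1.0955 -2.1486] 0.06438241475004085
```

carry_out --moves '[0,0,-7,0,0,-0.12,55,0,0,-7,0,0,-0.12,55,0,0,-7,0,0,-0.12,55,0,0,-7,0,0,-0.12,55,0,0,-7,0,0,-0.12,55,0,0,-6,0,0,-0.12,55,0,0,0,0,0,0,70,0,0,0,0,0,0,85,0,0,0,0,0,0,85,0,0,0,0,0,0,85]'

```text
t: 14.08
tcp_pos: [0.5926, -0.128, 0.1582]
tool_rot: [[-0.574, -0.819, 0.001], [-0.819, 0.574, -0.0], [-0.001, -0.001, -1.0]]
ft_force: [0.2, 0.4, 0.3]
grip_width: 0.0853
```

```bash
python3 st.py
```

```text
14.0833 [ 0.5926 -0.128   0.1582] yaw -125.04322342916957 [0.2295 0.4216 0.3308] [ 0.0378 -0.0355  0.0032] [-0.3267  0.4543  1.5935  0.0002  1.0925 -2.8567] 0.08533342544848478
```

carry_out --moves '[0,0,7,0,0,0,85,0,0,7,0,0,0,85,0,0,7,0,0,0,85,0,0,7,0,0,0,85,0,0,7,0,0,0,85,0,0,7,0,0,0,85,0,0,7,0,0,0,85,0,0,7,0,0,0,85,0,0,7,0,0,0,85,0,0,7,0,0,0,85]'

```text
t: 14.92
tcp_pos: [0.5923, -0.1279, 0.1579]
tool_rot: [[-0.964, 0.265, 0.001], [0.265, 0.964, -0.0], [-0.001, 0.0, -1.0]]
ft_force: [0.4, -0.2, 0.7]
grip_width: 0.0853
```

carry_out --moves '[0,0,7,0,0,0,85,0,0,7,0,0,0,85,0,0,7,0,0,0,85,0,0,7,0,0,0,85,0,0,7,0,0,0,85,0,0,7,0,0,0,85,0,0,7,0,0,0,85,0,0,7,0,0,0,85,0,0,7,0,0,0,85,0,0,7,0,0,0,85]'

```text
t: 15.75
tcp_pos: [0.5923, -0.1279, 0.1579]
tool_rot: [[-0.081, 0.997, 0.001], [0.997, 0.081, -0.0], [-0.0, 0.001, -1.0]]
ft_force: [0.2, -0.4, -0.5]
grip_width: 0.0847
```

carry_out --moves '[0,0,7,0,0,0,85,0,0,7,0,0,0,85,0,0,7,0,0,0,85,0,0,7,0,0,0,85,0,0,7,0,0,0,85,0,0,7,0,0,0,85,0,0,7,0,0,0,85,0,0,7,0,0,0,85,0,0,7,0,0,0,85,0,0,7,0,0,0,85]'

```text
t: 16.58
tcp_pos: [0.5923, -0.1279, 0.1579]
tool_rot: [[0.909, 0.417, 0.001], [0.417, -0.909, -0.0], [0.0, 0.0, -1.0]]
ft_force: [-0.1, -0.4, 0.6]
grip_width: 0.085
```

carry_out --moves '[0,0,7,0,0,0,85,0,0,7,0,0,0,85,0,0,7,0,0,0,85,0,0,7,0,0,0,85,0,0,7,0,0,0,85,0,0,0,0,0,0,85]'

```text
t: 17.08
tcp_pos: [0.5923, -0.1279, 0.1579]
tool_rot: [[0.984, -0.178, 0.0], [-0.178, -0.984, -0.0], [0.0, -0.0, -1.0]]
ft_force: [-0.7, -0.1, -0.1]
grip_width: 0.0849
```

```bash
python3 st.py;python3 - <<'E'
from h import *
d=viewer.read_camera('wrist');cv2.imwrite('pics/w6.png',d['img'][:,:,::-1])
d=viewer.read_camera('scene');crop(d,120,150,250,250,6,'s6.png')
E
```

```text
17.0833 [ 0.5923 -0.1279  0.1579] yaw -10.255941870120964 [-0.73   -0.1149 -0.1251] [0.0093 0.0028 0.0138] [-0.3267  0.4546  1.5938  0.0001  1.0927  1.4231] 0.08493455502279565
```

View pics/w6.png

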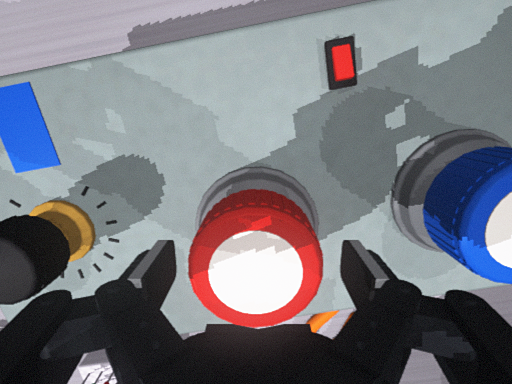

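View pics/s6.png

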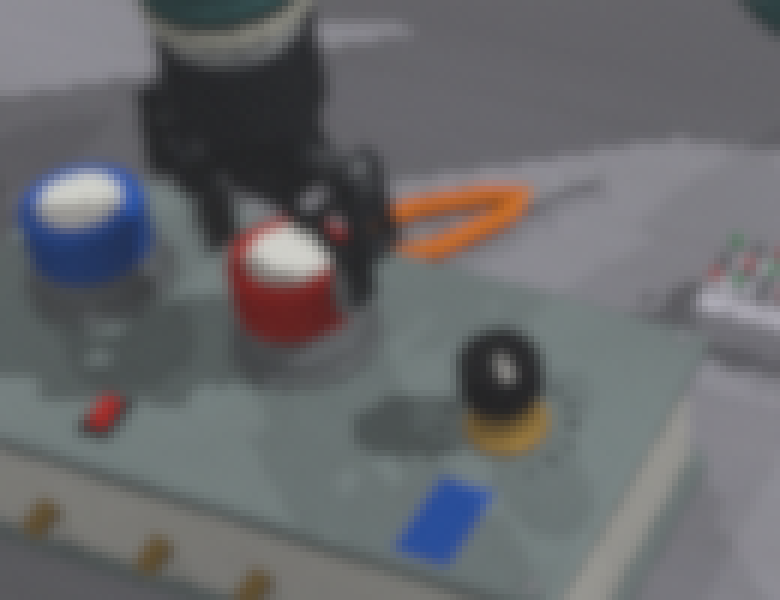

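carry_out --moves '[0,0,0,-1.8,-1.2,1,78,0,0,0,0,0,0,70,0,0,0,0,0,0,60,0,0,0,0,0,0,55,0,0,0,0,0,0,55]'

```text
t: 17.6
tcp_pos: [0.5901, -0.126, 0.157]
tool_rot: [[0.985, -0.172, -0.0], [-0.172, -0.985, 0.0], [-0.001, -0.0, -1.0]]
ft_force: [-1.2, 1.0, 4.5]
grip_width: 0.0643
```

carry_out --moves '[0,0,-7,0,0,-0.12,55,0,0,-7,0,0,-0.12,55,0,0,-7,0,0,-0.12,55,0,0,-7,0,0,-0.12,55,0,0,-7,0,0,-0.12,55,0,0,-7,0,0,-0.12,55,0,0,-7,0,0,-0.12,55,0,0,-7,0,0,-0.12,55,0,0,-7,0,0,-0.12,55,0,0,-7,0,0,-0.12,55]'

```text
t: 18.43
tcp_pos: [0.5902, -0.1265, 0.1582]
tool_rot: [[0.494, 0.87, -0.0], [0.87, -0.494, -0.0], [-0.0, -0.0, -1.0]]
ft_force: [-1.3, -0.5, 5.3]
grip_width: 0.0644
```

carry_out --moves '[0,0,-7,0,0,-0.12,55,0,0,-7,0,0,-0.12,55,0,0,-7,0,0,-0.12,55,0,0,-7,0,0,-0.12,55,0,0,-7,0,0,-0.12,55,0,0,-7,0,0,-0.12,55,0,0,-7,0,0,-0.12,55,0,0,-7,0,0,-0.12,55,0,0,-7,0,0,-0.12,55,0,0,-7,0,0,-0.12,55]'

```text
t: 19.27
tcp_pos: [0.5906, -0.1264, 0.1594]
tool_rot: [[-0.648, 0.761, 0.001], [0.761, 0.648, -0.0], [-0.0, 0.0, -1.0]]
ft_force: [-0.1, 0.7, 3.2]
grip_width: 0.0641
```

carry_out --moves '[0,0,-7,0,0,-0.12,55,0,0,-7,0,0,-0.12,55,0,0,-7,0,0,-0.12,55,0,0,-7,0,0,-0.12,55,0,0,-7,0,0,-0.12,55,0,0,-7,0,0,-0.12,55,0,0,-7,0,0,-0.12,55,0,0,-7,0,0,-0.12,55,0,0,-7,0,0,-0.12,55,0,0,-7,0,0,-0.12,55]'

```text
t: 20.1
tcp_pos: [0.5908, -0.1264, 0.1606]
tool_rot: [[-0.937, -0.349, 0.001], [-0.349, 0.937, -0.0], [-0.001, -0.0, -1.0]]
ft_force: [0.7, 0.5, 3.0]
grip_width: 0.0645
```

```bash
python3 st.py
```

```text
20.1 [ 0.5908 -0.1264  0.1606] yaw -159.57636915713263 [0.6784 0.5316 2.9693] [ 0.152  -0.0008 -0.1341] [-0.3252  0.4491  1.5956  0.0003  1.0961 -2.2526] 0.06448492988967619
```

carry_out --moves '[0,0,-7,0,0,-0.12,55,0,0,-7,0,0,-0.12,55,0,0,-7,0,0,-0.12,55,0,0,-7,0,0,-0.12,55,0,0,0,0,0,-2,55,0,0,0,0,0,-2,55]'

```text
t: 20.6
tcp_pos: [0.5902, -0.1263, 0.1645]
tool_rot: [[-0.671, -0.742, -0.001], [-0.742, 0.671, 0.0], [0.0, 0.001, -1.0]]
ft_force: [1.2, -0.1, -0.1]
grip_width: 0.0645
```

```bash
python3 st.py
```

```text
20.6 [ 0.5902 -0.1263  0.1645] yaw -132.12202226301332 [ 1.1626 -0.0829 -0.1007] [-0.0232  0.0672 -0.0049] [-0.3252  0.4446  1.5919 -0.0001  1.1058 -2.7316] 0.06449831377947542
```

carry_out --moves '[0,0,0,0,0,-10,55,0,0,0,0,0,-20,55,0,0,0,0,0,-20,55,0,0,0,0,0,-20,55,0,0,0,0,0,0,55]'

```text
t: 21.02
tcp_pos: [0.5929, -0.1272, 0.2395]
tool_rot: [[-0.67, -0.742, 0.007], [-0.742, 0.67, -0.002], [-0.003, -0.007, -1.0]]
ft_force: [1.3, -0.9, -0.1]
grip_width: 0.0641
```

```bash
python3 st.py;python3 - <<'E'
from h import *
d=viewer.read_camera('wrist');cv2.imwrite('pics/w7.png',d['img'][:,:,::-1])
E
```

```text
21.0167 [ 0.5929 -0.1272  0.2395] yaw -132.067857784467 [ 1.343  -0.872  -0.0644] [ 0.0301 -0.069  -0.0063] [-0.3251  0.3692  1.5092 -0.      1.2559 -2.7325] 0.06407934059372915
```

View pics/w7.png

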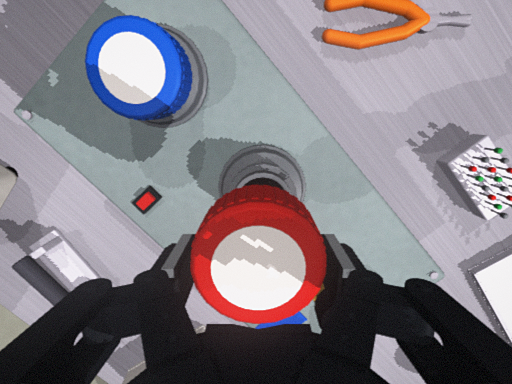

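carry_out --moves '[0,0,0,-7.3,17.3,0,55,0,0,0,-14.6,34.5,0,55,0,0,0,-14.6,34.5,0,55,0,0,0,-14.6,34.5,0,55,0,0,0,-14.6,34.5,0,55,0,0,0,-14.6,34.5,0,55,0,0,0,-14.6,34.5,0,55,0,0,0,-14.6,34.5,0,55,0,0,0,-14.6,34.5,0,55,0,0,0,-14.6,34.5,0,55]'

```text
t: 21.9
tcp_pos: [0.4364, 0.1974, 0.2336]
tool_rot: [[-0.669, -0.743, -0.003], [-0.743, 0.669, -0.0], [0.002, 0.002, -1.0]]
ft_force: [0.1, 0.2, -0.8]
grip_width: 0.0645
```

carry_out --moves '[0,0,0,-14.6,34.5,0,55,0,0,0,-14.6,34.5,0,55,0,0,0,-7.3,17.2,20,55,0,0,0,0,0,30,55,0,0,0,0,0,30,55,0,0,0,0,0,30,55,0,0,0,0,0,30,55,0,0,0,0,0,20,55,0,0,0,0,0,0,55]'

```text
t: 22.65
tcp_pos: [0.3947, 0.2789, 0.0706]
tool_rot: [[-0.669, -0.743, -0.009], [-0.743, 0.669, -0.004], [0.009, 0.004, -1.0]]
ft_force: [-1.7, 0.2, -0.3]
grip_width: 0.0647
```

```bash
python3 st.py;python3 - <<'E'
from h import *
d=viewer.read_camera('wrist');cv2.imwrite('pics/w8.png',d['img'][:,:,::-1])
d=viewer.read_camera('scene');crop(d,240,170,360,290,5,'s8.png')
E
```

```text
22.65 [0.3947 0.2789 0.0706] yaw -131.98182831831343 [-1.6713  0.202  -0.305 ] [0.0097 0.0814 0.0164] [ 0.4717  0.4417  1.9312  0.0006  0.7788 -1.9375] 0.06468202164499892
```

View pics/w8.png

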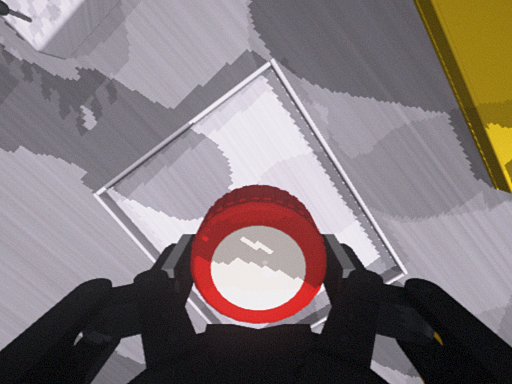

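View pics/s8.png

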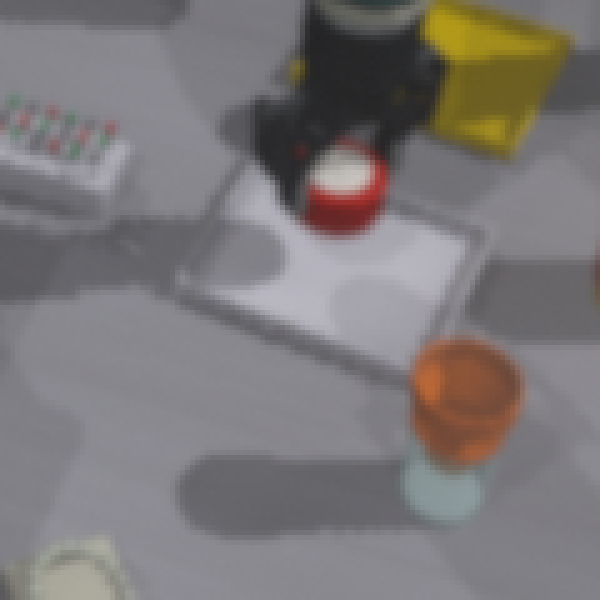

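```bash
python3 - <<'E'
from h import *
d=viewer.read_camera('wrist')
A,B,C=[onz(d,*p,.015) for p in [(273,62),(98,193),(404,273)]];print(A,B,C,(B+C)/2,np.linalg.norm(A-B),np.linalg.norm(A-C))
E
python3 st.py
```

```text
[0.32418978 0.21214561 0.015     ] [0.46970131 0.19374372 0.015     ] [0.34684961 0.38935373 0.015     ] [0.40827546 0.29154873 0.015     ] 0.14667049846406596 0.17865102330744437
22.8 [0.3989 0.2808 0.0751] yaw -131.9565723554736 [ 0.0927  0.1861 -0.8413] [-0.0377  0.0051 -0.0443] [ 0.4713  0.4351  1.9252  0.0005  0.7822 -1.9384] 0.06438224234042722
```

carry_out --moves '[0,0,0,-8,0,15,55,0,0,0,0,0,15,55,0,0,0,0,0,10,55,0,0,0,0,0,5,55,0,0,0,0,0,3,55,0,0,0,0,0,0,55]'

```text
t: 23.3
tcp_pos: [0.4046, 0.2866, 0.027]
tool_rot: [[-0.668, -0.744, -0.0], [-0.744, 0.668, 0.0], [0.0, 0.0, -1.0]]
ft_force: [-0.1, 0.3, -0.6]
grip_width: 0.0641
```

```bash
python3 st.py
```

```text
23.3 [0.4046 0.2866 0.027 ] yaw -131.94306982962635 [-0.1048  0.3132 -0.5747] [-0.0398 -0.0227  0.0136] [ 0.4767  0.528   1.9388  0.0004  0.6751 -1.9332] 0.06407899429036938
```

carry_out --moves '[0,0,0,0,0,1.5,55,0,0,0,0,0,1.5,55,0,0,0,0,0,1,55,0,0,0,0,0,0,55]'

```text
t: 23.63
tcp_pos: [0.4048, 0.2867, 0.023]
tool_rot: [[-0.668, -0.744, -0.0], [-0.744, 0.668, 0.0], [-0.0, 0.0, -1.0]]
ft_force: [0.0, -0.0, -1.7]
grip_width: 0.0644
```

```bash
python3 st.py
```

```text
23.6333 [0.4048 0.2867 0.023 ] yaw -131.93493375960884 [ 0.0406 -0.0103 -1.7188] [ 0.0033 -0.0268 -0.035 ] [ 0.4768  0.5355  1.9408  0.0005  0.6653 -1.9333] 0.06435158676914975
```

carry_out --moves '[0,0,0,0,0,1,55,0,0,0,0,0,1,55,0,0,0,0,0,0,55]'

```text
t: 23.88
tcp_pos: [0.4048, 0.2868, 0.0228]
tool_rot: [[-0.668, -0.744, 0.0], [-0.744, 0.668, 0.001], [-0.001, -0.0, -1.0]]
ft_force: [-3.6, -2.9, 24.0]
grip_width: 0.0648
```

```bash
python3 st.py
```

```text
23.8833 [0.4048 0.2868 0.0228] yaw -131.9289846857817 [-3.6186 -2.9142 24.0161] [-0.3907  0.7971 -0.0587] [ 0.4768  0.5358  1.9412  0.0004  0.6639 -1.9333] 0.06484011980746225
```

carry_out --moves '[0,0,0,0,0,-1.5,55,0,0,0,0,0,0,70,0,0,0,0,0,0,80,0,0,0,0,0,0,85,0,0,0,0,0,0,85,0,0,0,0,0,-10,85,0,0,0,0,0,-30,85,0,0,0,0,0,-40,85,0,0,0,0,0,-40,85,0,0,0,0,0,0,85]'

```text
t: 24.72
tcp_pos: [0.4087, 0.2889, 0.1494]
tool_rot: [[-0.668, -0.744, 0.01], [-0.744, 0.668, 0.006], [-0.011, -0.004, -1.0]]
ft_force: [0.8, 1.2, 0.9]
grip_width: 0.0847
```

```bash
python3 st.py;python3 - <<'E'
from h import *
d=viewer.read_camera('wrist');cv2.imwrite('pics/w9.png',d['img'][:,:,::-1])
d=viewer.read_camera('scene');crop(d,240,170,360,290,5,'s9.png')
E
```

```text
24.7167 [0.4087 0.2889 0.1494] yaw -131.92082969978074 [0.8422 1.1815 0.8556] [-0.0013 -0.0226  0.0244] [ 0.4769  0.3276  1.8417  0.0004  0.9609 -1.9332] 0.08466717174822357
```

View pics/w9.png

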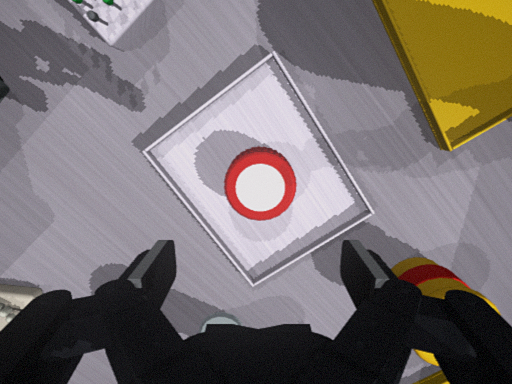

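View pics/s9.png

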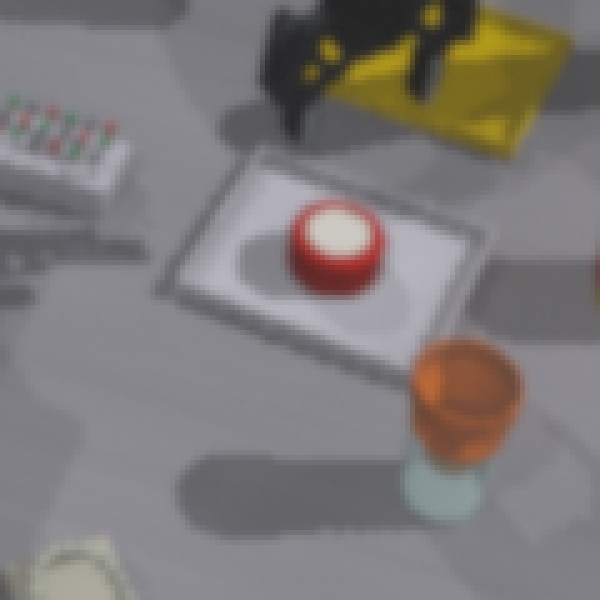

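carry_out --moves '[0,0,0,0,0,-35,85,0,0,0,-31,-7.3,-20,85,0,0,0,-31,-7.3,-15,85,0,0,0,-31,-7.3,0,85,0,0,0,-31,-7.3,0,85,0,0,0,-31,-7.3,0,85,0,0,0,-31,-7.3,0,85,0,0,0,0,0,0,85,0,0,0,0,0,0,85]'

```text
t: 25.57
tcp_pos: [0.5617, 0.3958, 0.2098]
tool_rot: [[-0.668, -0.744, -0.003], [-0.744, 0.668, -0.002], [0.003, 0.001, -1.0]]
ft_force: [-0.8, 0.4, -0.7]
grip_width: 0.0851
```

```bash
python3 st.py;python3 - <<'E'
from h import *
d=viewer.read_camera('wrist');cv2.imwrite('pics/w10.png',d['img'][:,:,::-1])
E
```

```text
25.5667 [0.5617 0.3958 0.2098] yaw -131.9298773480266 [-0.7961  0.3839 -0.6955] [0.0224 0.0174 0.0162] [ 0.5133  0.5145  1.3424  0.0003  1.2883 -1.8966] 0.0850739151376537
```

View pics/w10.png

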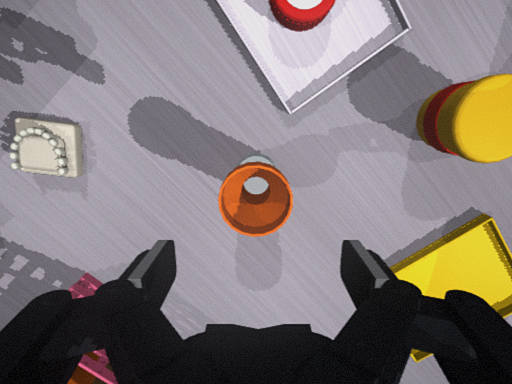

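```bash
cat > fun.py <<'E'
from h import *
import sys
d=viewer.read_camera('wrist');hsv=cv2.cvtColor(d['img'],cv2.COLOR_RGB2HSV)
m=cv2.inRange(hsv,(5,130,80),(20,255,255));m[:,:190]=0;m[:,335:]=0;m[:140]=0;m[275:]=0
c=max(cv2.findContours(m,0,1)[0],key=cv2.contourArea);el=cv2.fitEllipse(cv2.convexHull(c));print(el,cv2.boundingRect(c),onz(d,*el[0],float(sys.argv[1])))
E
python3 fun.py 0.112;python3 st.py
```

```text
((254.65333557128906, 200.583740234375), (73.53922271728516, 74.32622528076172), 169.67564392089844) (218, 163, 74, 75) [0.56377542 0.39448097 0.112     ]
25.6667 [0.5601 0.3948 0.2105] yaw -131.93295312310374 [-0.9477  0.5534 -0.2357] [-0.0221  0.0786 -0.0219] [ 0.5132  0.5116  1.3458  0.0003  1.2887 -1.8966] 0.08512561060443369
```

carry_out --moves '[0,0,0,-2.2,-3,0,85,0,0,0,0,0,30,85,0,0,0,0,0,30,85,0,0,0,0,0,25,85,0,0,0,0,0,17,85,0,0,0,0,0,12,85,0,0,0,0,0,0,85,0,0,0,0,0,0,85]'

```text
t: 26.33
tcp_pos: [0.5649, 0.3951, 0.0984]
tool_rot: [[-0.668, -0.744, -0.001], [-0.744, 0.668, -0.0], [0.001, 0.001, -1.0]]
ft_force: [1.2, 0.4, 1.2]
grip_width: 0.085
```

```bash
python3 st.py;python3 - <<'E'
from h import *
d=viewer.read_camera('wrist');cv2.imwrite('pics/w11.png',d['img'][:,:,::-1])
E
```

```text
26.3333 [0.5649 0.3951 0.0984] yaw -131.94017795425887 [1.1964 0.3798 1.2307] [ 0.026  -0.0532  0.0027] [ 0.51    0.6258  1.4398  0.0003  1.0769 -1.8998] 0.08501469938341248
```

View pics/w11.png

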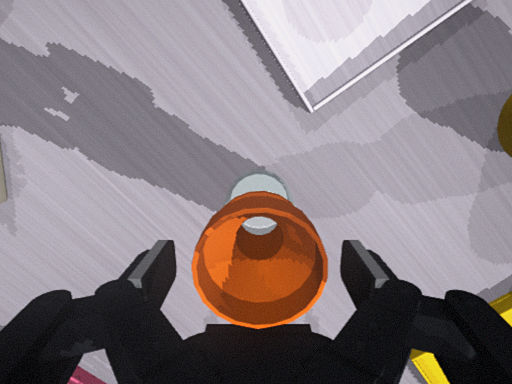

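Centred between the fingers, so I'll close gently.

carry_out --moves '[0,0,0,0,0,1,80,0,0,0,0,0,0,74,0,0,0,0,0,0,68,0,0,0,0,0,0,62,0,0,0,0,0,0,56,0,0,0,0,0,0,55,0,0,0,0,0,0,55]'

```text
t: 26.97
tcp_pos: [0.5664, 0.3962, 0.0993]
tool_rot: [[-0.668, -0.744, 0.002], [-0.744, 0.668, 0.002], [-0.003, -0.0, -1.0]]
ft_force: [-0.5, -0.4, 6.8]
grip_width: 0.0638
```

```bash
python3 st.py
```

```text
26.9667 [0.5664 0.3962 0.0993] yaw -131.93490869751668 [-0.4589 -0.412   6.7755] [0.0509 0.1472 0.0022] [ 0.5103  0.6253  1.4382  0.0006  1.075  -1.8997] 0.06375550310909607
```

carry_out --moves '[0,0,0,0,0,-3,55,0,0,0,0,0,-8,55,0,0,0,0,0,-15,55,0,0,0,0,0,-25,55,0,0,0,0,0,-30,55,0,0,0,0,0,-30,55,0,0,0,0,0,-30,55,0,0,0,0,0,-15,55,0,0,0,0,0,0,55,0,0,0,0,0,0,55]'

```text
t: 27.8
tcp_pos: [0.5658, 0.3956, 0.2548]
tool_rot: [[-0.668, -0.744, 0.002], [-0.744, 0.668, 0.001], [-0.002, -0.001, -1.0]]
ft_force: [0.4, 0.1, -0.9]
grip_width: 0.0638
```

```bash
python3 st.py;python3 - <<'E'
from h import *
d=viewer.read_camera('wrist');cv2.imwrite('pics/w12.png',d['img'][:,:,::-1])
d=viewer.read_camera('scene');crop(d,260,130,410,290,4,'s12.png')
E
```

```text
27.8 [0.5658 0.3956 0.2548] yaw -131.93295993168243 [ 0.3566  0.1135 -0.9332] [ 0.0318  0.0047 -0.0028] [ 0.5101  0.4811  1.2864  0.0003  1.3718 -1.8997] 0.06380874286562556
```

View pics/w12.png

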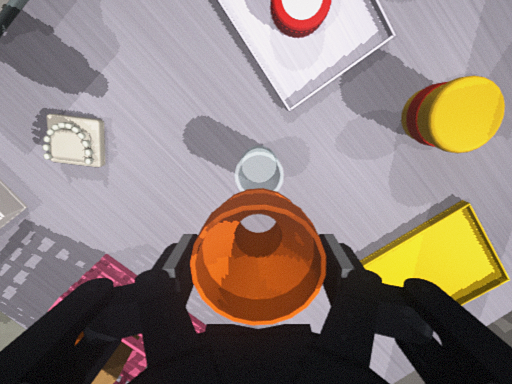

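View pics/s12.png

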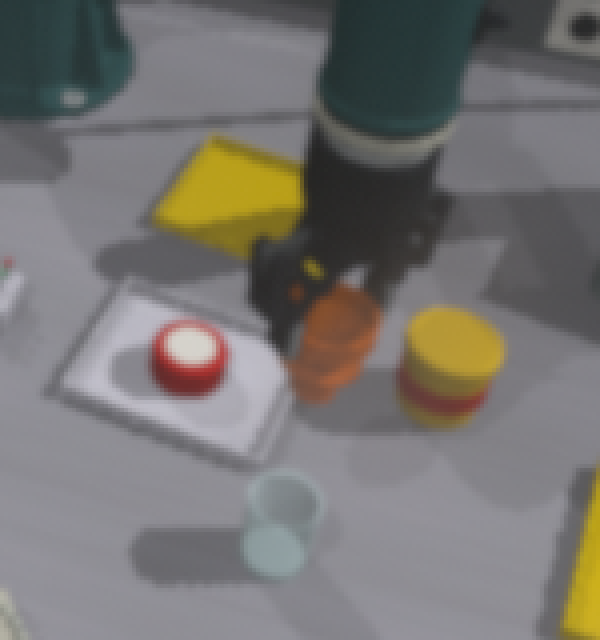

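```bash
python3 - <<'E'
from h import *
d=viewer.read_camera('scene')
for z in (.195,.229,.249,.267): 
    u,v=px(d,np.array([.5655,.3955,z]));print(z,u,v,(u-260)*4,(v-130)*4)
crop(d,320,190,370,240,12,'s13.png')
E
```

```text
0.195 337.82651396773747 226.38270429385722 311.3060558709499 385.53081717542887
0.229 339.98167798055584 217.81092046489724 319.9267119222234 351.24368185958895
0.249 341.30021645232125 212.56666681045704 325.200865809285 330.26666724182815
0.267 342.52081308896277 207.7119594891501 330.0832523558511 310.8478379566004
```

View pics/s13.png

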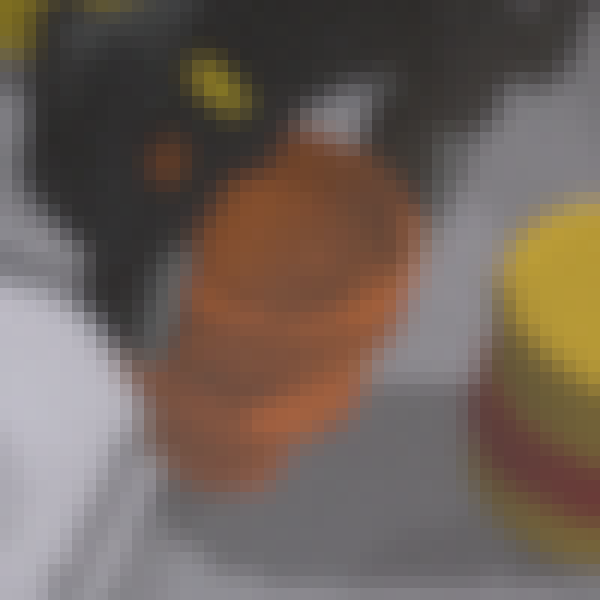

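carry_out --moves '[0,0,0,12,-14,0,55,0,0,0,24,-28.2,0,55,0,0,0,24,-28.2,0,55,0,0,0,24,-28.2,0,55,0,0,0,24,-28.2,0,55,0,0,0,24,-28.2,0,55,0,0,0,24,-28.2,0,55,0,0,0,24,-28.2,0,55,0,0,0,24,-28.2,0,55,0,0,0,24,-28.2,0,55]'

```text
t: 28.78
tcp_pos: [0.6112, 0.0451, 0.2515]
tool_rot: [[-0.668, -0.744, -0.003], [-0.744, 0.668, 0.0], [0.002, 0.003, -1.0]]
ft_force: [1.3, -0.1, -1.1]
grip_width: 0.0639
```

carry_out --moves '[0,0,0,24,-28.2,0,55,0,0,0,24,-28.2,0,55,0,0,0,24,-28.2,0,55,0,0,0,12,-14,0,55,0,0,0,0,0,0,55,0,0,0,0,0,0,55,0,0,0,0,0,0,55,0,0,0,0,0,0,55]'

```text
t: 29.45
tcp_pos: [0.6288, -0.0801, 0.2525]
tool_rot: [[-0.667, -0.745, -0.002], [-0.745, 0.667, 0.001], [0.0, 0.002, -1.0]]
ft_force: [0.4, -0.1, -0.5]
grip_width: 0.0642
```

```bash
python3 st.py;python3 - <<'E'
from h import *
d=viewer.read_camera('wrist');cv2.imwrite('pics/w14.png',d['img'][:,:,::-1])
print(telemetry.state()['tool_rot'])
print(px(d,np.array([.5905,-.1264,.154])))
E
```

```text
29.45 [ 0.6288 -0.0801  0.2525] yaw -131.86587459766312 [ 0.3935 -0.1498 -0.5155] [-0.0472 -0.0411  0.0091] [-0.236   0.4025  1.4223  0.0006  1.3188 -2.647 ] 0.06415567185133494
[[-6.67115396e-01 -7.44953077e-01 -1.40035953e-03]
 [-7.44954311e-01  6.67115028e-01  7.83459301e-04]
 [ 3.50560473e-04  1.56586163e-03 -9.99998713e-01]]
(np.float64(254.975174250958), np.float64(125.2608269191591))
```

View pics/w14.png

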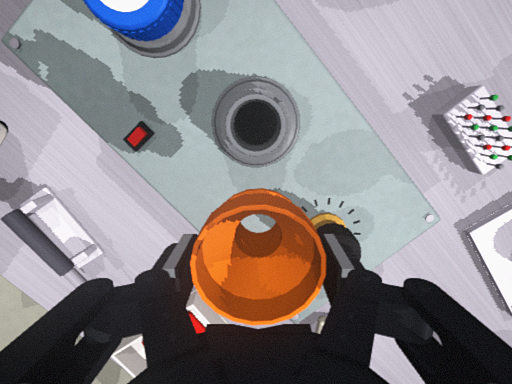

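```bash
cat > fit.py <<'E'
from h import *
np.set_printoptions(precision=4,suppress=True)
d=viewer.read_camera('wrist');s=telemetry.state();T=s['tcp_pos']
g=cv2.cvtColor(d['img'],cv2.COLOR_RGB2GRAY);hsv=cv2.cvtColor(d['img'],cv2.COLOR_RGB2HSV)
crop(d,200,60,320,180,5,'neck.png')
m=(g<62).astype(np.uint8);mm=np.zeros_like(m);mm[85:160,220:295]=m[85:160,220:295]
c=max(cv2.findContours(mm,0,1)[0],key=cv2.contourArea);el=cv2.fitEllipse(c);print('hole',el,onz(d,*el[0],.154))
m=cv2.inRange(hsv,(5,120,60),(20,255,255));m[:180]=0;m[330:]=0
c=max(cv2.findContours(m,0,1)[0],key=cv2.contourArea);print(cv2.boundingRect(c))
x,y,w,h=cv2.boundingRect(c)
# rim: lower part of outline belongs to the upper rim
pts=c.reshape(-1,2)
low=pts[(pts[:,1]>262)&(pts[:,1]<322)]
P=np.array([onz(d,*p,T[2]+.0127)[:2] for p in low])
A=np.c_[2*P,np.ones(len(P))];sol=np.linalg.lstsq(A,(P**2).sum(1),rcond=None)[0];r=np.sqrt(sol[2]+sol[:2]@sol[:2])
print('rim',sol[:2],r,'tcp',T, len(P))
E
python3 fit.py
```

```text
hole ((256.69384765625, 122.78060150146484), (44.57183837890625, 46.443939208984375), 57.39262008666992) [ 0.5885 -0.1269  0.154 ]
(189, 188, 157, 137)
rim [ 0.6289 -0.0807] 0.03167664283266817 tcp [ 0.6291 -0.0801  0.253 ] 145
```

View pics/neck.png

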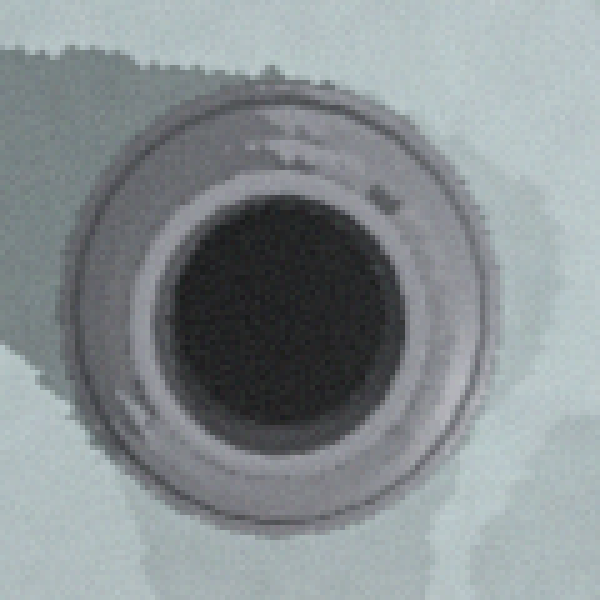

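carry_out --moves '[0,0,0,20,-0.5,0,55,0,0,0,25,-0.6,0,55,0,0,0,15,-0.5,0,55,0,0,0,0,0,0,55,0,0,0,0,0,10,55,0,0,0,0,0,10,55,0,0,0,0,0,8,55,0,0,0,0,0,0,55,0,0,0,0,0,0,55]'

```text
t: 30.3
tcp_pos: [0.5902, -0.1265, 0.2239]
tool_rot: [[-0.668, -0.744, -0.003], [-0.744, 0.668, 0.001], [0.001, 0.003, -1.0]]
ft_force: [-0.7, -0.2, -0.5]
grip_width: 0.0635
```

```bash
python3 st.py;python3 - <<'E'
from h import *
d=viewer.read_camera('wrist');cv2.imwrite('pics/w15.png',d['img'][:,:,::-1])
d=viewer.read_camera('scene');crop(d,130,140,250,240,6,'s15.png')
E
```

```text
30.3 [ 0.5902 -0.1265  0.2239] yaw -131.8919054095847 [-0.656  -0.23   -0.4668] [-0.0374 -0.0441 -0.0258] [-0.3257  0.3845  1.5263  0.0003  1.2335 -2.7362] 0.06349939580267354
```

View pics/w15.png

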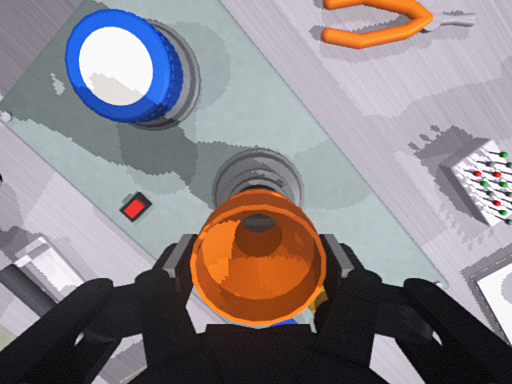

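View pics/s15.png

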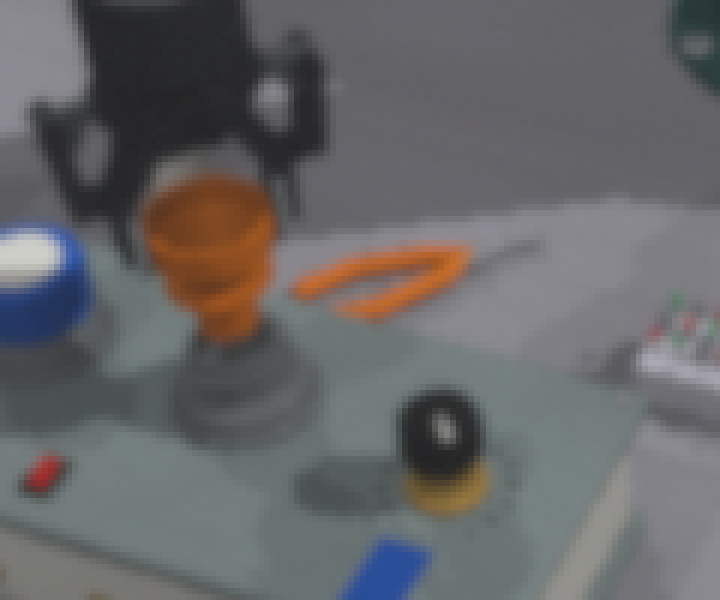

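Aligned and upright. Now I'll descend in small steps, watching the force.

carry_out --moves '[0,0,0,0,0,5,55,0,0,0,0,0,5,55,0,0,0,0,0,5,55,0,0,0,0,0,3,55,0,0,0,0,0,0,55]'

```text
t: 30.82
tcp_pos: [0.5899, -0.1271, 0.2062]
tool_rot: [[-0.668, -0.744, -0.002], [-0.744, 0.668, 0.001], [0.001, 0.002, -1.0]]
ft_force: [-0.0, 0.6, -0.2]
grip_width: 0.0639
```

carry_out --moves '[0,0,0,0,0,4,55,0,0,0,0,0,4,55,0,0,0,0,0,4,55,0,0,0,0,0,3,55,0,0,0,0,0,0,55]'

```text
t: 31.23
tcp_pos: [0.59, -0.1271, 0.1913]
tool_rot: [[-0.668, -0.744, -0.002], [-0.744, 0.668, 0.001], [0.001, 0.002, -1.0]]
ft_force: [-1.0, 0.0, -1.2]
grip_width: 0.0638
```

```bash
python3 st.py
```

```text
31.2333 [ 0.59   -0.1271  0.1913] yaw -131.93576299423833 [-1.0039  0.0277 -1.1604] [ 0.0498  0.0058 -0.0222] [-0.3266  0.4161  1.5638  0.0001  1.1635 -2.7363] 0.06381207611410962
```

carry_out --moves '[0,0,0,0,0,3,55,0,0,0,0,0,2,55,0,0,0,0,0,1.5,55,0,0,0,0,0,0,55]'

```text
t: 31.57
tcp_pos: [0.5903, -0.1272, 0.1854]
tool_rot: [[-0.668, -0.744, -0.001], [-0.744, 0.668, 0.0], [0.0, 0.001, -1.0]]
ft_force: [-0.6, -0.0, -0.3]
grip_width: 0.0637
```

carry_out --moves '[0,0,0,0,0,1,55,0,0,0,0,0,0.7,55,0,0,0,0,0,0,55]'

```text
t: 31.82
tcp_pos: [0.5905, -0.1272, 0.184]
tool_rot: [[-0.668, -0.744, -0.0], [-0.744, 0.668, 0.0], [0.0, 0.0, -1.0]]
ft_force: [0.4, 0.3, -0.5]
grip_width: 0.0635
```

```bash
python3 st.py
```

```text
31.8167 [ 0.5905 -0.1272  0.184 ] yaw -131.93479796845205 [ 0.4337  0.2708 -0.4885] [-0.0168  0.006   0.0194] [-0.3266  0.4239  1.5715  0.      1.1467 -2.7363] 0.06350664505191173
```

carry_out --moves '[0,0,0,0,0,1,55,0,0,0,0,0,1,55,0,0,0,0,0,0,55]'

```text
t: 32.07
tcp_pos: [0.5906, -0.1273, 0.1833]
tool_rot: [[-0.668, -0.744, 0.0], [-0.744, 0.668, -0.0], [-0.0, -0.0, -1.0]]
ft_force: [-2.8, -0.2, 8.1]
grip_width: 0.0638
```

```bash
python3 st.py
```

```text
32.0667 [ 0.5906 -0.1273  0.1833] yaw -131.9321014195467 [-2.831  -0.2426  8.0965] [ 0.1327  0.4446 -0.0344] [-0.3266  0.4245  1.5725 -0.0001  1.1442 -2.7363] 0.06375804885202084
```

carry_out --moves '[0,0,0,0,0,0.3,55,0,0,0,0,0,0,65,0,0,0,0,0,0,72,0,0,0,0,0,0,80,0,0,0,0,0,0,85,0,0,0,0,0,0,85,0,0,0,0,0,-15,85,0,0,0,0,0,-25,85,0,0,0,0,0,-25,85,0,0,0,0,0,0,85]'

```text
t: 32.9
tcp_pos: [0.5933, -0.1281, 0.2516]
tool_rot: [[-0.668, -0.744, 0.007], [-0.744, 0.668, -0.002], [-0.003, -0.007, -1.0]]
ft_force: [0.6, -0.2, 0.5]
grip_width: 0.0849
```

```bash
python3 st.py;python3 - <<'E'
from h import *
d=viewer.read_camera('wrist');cv2.imwrite('pics/w16.png',d['img'][:,:,::-1])
d=viewer.read_camera('scene');crop(d,130,140,250,240,6,'s16.png')
E
```

```text
32.9 [ 0.5933 -0.1281  0.2516] yaw -131.92585121590443 [ 0.6254 -0.1667  0.5085] [ 0.0047 -0.017  -0.0354] [-0.3265  0.3595  1.4929  0.0001  1.2815 -2.7363] 0.08488210468980263
```

View pics/w16.png

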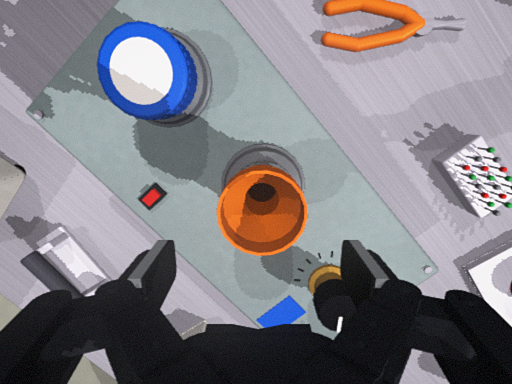

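View pics/s16.png

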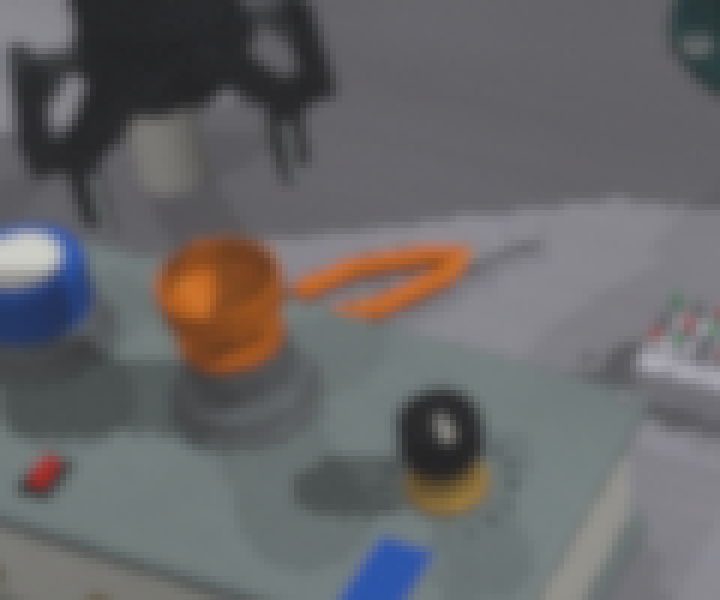

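```bash
python3 - <<'E'
from h import *
d=viewer.read_camera('wrist');hsv=cv2.cvtColor(d['img'],cv2.COLOR_RGB2HSV)
m=cv2.inRange(hsv,(4,120,50),(20,255,255));mm=np.zeros_like(m);mm[160:262,205:315]=m[160:262,205:315]
c=max(cv2.findContours(mm,0,1)[0],key=cv2.contourArea);P=c.reshape(-1,2);P=P[P[:,1]>205]
W=np.array([onz(d,*p,.196)[:2] for p in P]);A=np.c_[2*W,np.ones(len(W))];s=np.linalg.lstsq(A,(W**2).sum(1),rcond=None)[0];print(s[:2],np.sqrt(s[2]+s[:2]@s[:2]))
d=viewer.read_camera('top');crop(d,130,90,380,240,3,'t16.png')
E
```

```text
[ 0.59120161 -0.1275332 ] 0.03127376926318744
```

View pics/t16.png

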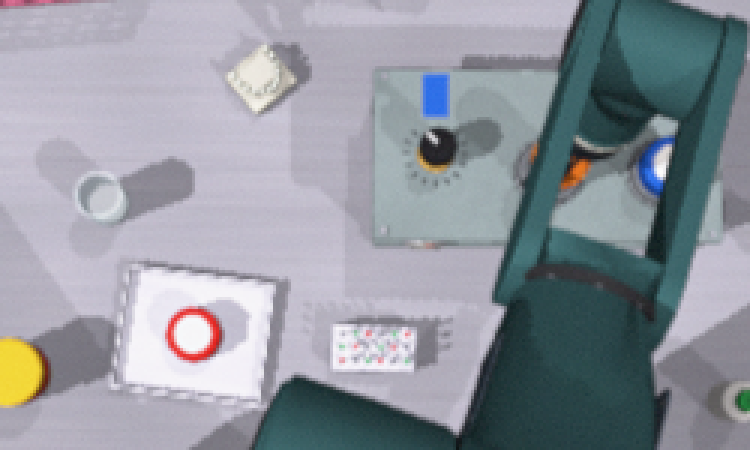

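```bash
python3 -c "
from cell import workorder
print(workorder.sign_off())"
```

```text
the job is handed in; nothing more can be done
None
```

The regulator is off, the red cap lies flat in the aluminium tray, and the funnel is seated in the tank's neck. I handed the job in at about 33 s of the 72 s allowed. Sign-off gives no verdict, so the results below are from my own measurements.

- **Regulator:** I turned the knob anticlockwise until the fingers slipped against the end stop. The pointer moved about 66° and stayed at about 45°. The gripper turned roughly 95°, so about 30° of that was slip. The top view after the funnel was seated still showed the pointer in that direction.
- **Red cap:** It was unscrewed in two strokes, about 560° in total, lifted off with almost no resisting force, and lowered until it touched the tray. The pictures show it flat near the middle of the tray. My two measurements of the tray's centre differed by about 7 mm, well within the allowed area.
- **Funnel:** It was lowered until the flange touched at the predicted height (tool at 183 mm) with about 8 N, then released. Its top rim then measured about 1.6 mm from my estimate of the neck axis, and it looked upright.
- **Beaker and the rest:** The beaker is standing. The other objects in view look untouched in the last top picture, though the arm hid part of that view. The gripper was clear, about 55 mm above the funnel.

One problem on the way: turning back before the cap grip, the last joint stopped just short of its range limit (2.974 of 2.98 rad) and tilted the tool about 1°. I corrected this before gripping the cap. No check on the finished job failed.

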